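# Make up the espresso board and the egg board

## Robot

A 6-joint arm with a two-finger parallel gripper is mounted at the origin on the work surface. World frame = base frame: x ahead of the robot, y to its left, z up, the work surface at z = 0. Lengths are in mm, angles in rad, forces in N, time in s.
With the tool pointing down it reaches from about 375 to 925 mm from the base axis. Payload 5.7 kg.
Tool frame: the origin (TCP) lies midway between the tips of the shut fingers; the grasp point (between the pads) lies 19 mm behind it; x points along the fingers, y is the direction in which the jaws open and shut, and the axes are right-handed (so a half turn about x gives the same grasp; the last joint's range is limited). The gripper opens to 88 mm and grips with 3 to 60 N. Pads are 20 mm wide; open, the fingers measure 115 mm over their backs; the gripper's body (75 mm by 178 mm) begins 61 mm behind the grasp point.
Start: joints at [1.114, 0.359, 1.51, -0, 1.272, -0.115], TCP at [201.101, 565.261, 222.623] pointing down, gripper open.
Joint ranges: [-2.97, 2.97], [-1.01, 2.36], [0.21, 2.38], [-0.96, 4.11], [0.2, 2.71], [-2.98, 2.98]. Speed limits (rad/s): [2.39, 2.39, 3.14, 3.14, 3.14, 3.14].

## Interface

Orientations are given as a unit quaternion [x, y, z, w].
In Python, from rig import ctrl, vision gives the robot as it stands.
- The arm moves only by the shell command python3 -m crank 'ROWS' [FORCE]. ROWS is JSON, one flat list of numbers, 7 for each row, row after row: the shift along the world's x, y, z in mm, then the turn, a rotation vector about the world's x, y, z in degrees, then the opening, from -1 (shut) to 1 (fully open). A call has exactly 5 rows; each row is the pose to reach, as a shift and turn from the pose commanded when the call began; what a row does not reach only later rows make up. A row lasts 1/12 s, in which the tool goes at most 41.7 mm and 7.16 degrees, less where a joint would pass 70% of its speed; a pose out of reach is approached as far as the arm can. A call with a gripper value outside its range is refused whole. The fingers move at their own pace and stop on an object; FORCE is the grip in N (left out, the last holds). Time passes only in rows, so rows that repeat a pose let the fingers close, or fill a call up. It gives the time, the measured TCP pose, the force and the opening at its end, in the units of the state.
- ctrl.observe(): the state, without advancing time (a new reading comes with each control period).
- vision.camera(name): name is "scene" or "top" or "wrist"; returns a dict with "color" (480x640x3 uint8, red, green, blue), "fx", "fy", "cx", "cy" (pixels), "T" (4x4, takes a point from camera to world coordinates). Camera axes: x right, y up, looking along -z (the intrinsics and any distortion apply to the point x, -y, -z); pixel columns grow to the right and rows downward; lengths in mm; the calibration is good to about 2 mm. A picture is of the moment at which its call begins. There is no depth.
- ctrl.finish_job(): hands the job in, once; it reports no verdict.
The state is a dict: "time_s": time; "q": joint angles; "qvel": joint speeds; "effort": joint torques, N m; "tcp_pos": TCP position; "tool_rot": TCP orientation; "wrist_force": force on the tool from outside, world axes, zero at the start; "moment": the same for the moment, N m; "grip_width": opening from 0.0 (shut) to 1.0 (fully open).
Only numpy, scipy, OpenCV 4.12 (cv2) and the standard library are available. Lean on these libraries where they do the work, as an engineer would, in place of code of your own. Each camera call takes 0.05 s, during which the arm holds its last target.

## Task

Make up the two breakfast boards from the stock on the counter. On the slate board stand the steel shot cup in the smaller round recess and the tall mint cup in the larger one; on the bamboo board stand the white egg cup in the smaller round recess and the low mint cup in the larger one, and lay the bamboo spoon, bowl up, along the long groove (either way round). Set every piece down gently without dropping it, so that it sits flat on the floor of its recess, and leave the jam jar and the salt mill standing where they are.

Things in the scene. Friction and masses are not known exactly. Their poses are not given: they have to be found in the camera images.
- slate_board: Dark grey oblong slate serving board, 100 (x) x 220 (y) x 14 mm high, fixed flat on the counter. Origin: centre of its underside; z up. Two round recesses 4 mm deep with tan cork pads, floor at z = 10 mm: the smaller, 50 mm across, centred at (0, -54) mm, and the larger, 62 mm across, centred at (0, +50) mm in the board's x, y.
- bamboo_board: Tan bamboo oblong serving board, 160 (x) x 220 (y) x 14 mm high, fixed flat on the counter. Origin: centre of its underside; z up. Three cork-lined recesses 4 mm deep, floor at z = 10 mm, centres in the board's x, y: a smaller round one, 56 mm across, at (30, 55) mm; a larger round one, 76 mm across, at (30, -50) mm; a straight groove, 150 mm along y, 44 mm wide, at (-48, 0) mm.
- shot_cup: Small open stainless steel shot cup, 50 mm tall, outside diameter 34 mm at the foot widening to 42 mm at the rim, wall 2.5 mm, about 80 g, standing upright on the counter. Origin: centre of its underside; z up its axis.
- tall_cup: Tall narrow mint plastic cup, 90 mm tall, outside diameter 46 mm at the foot widening to 54 mm at the rim, wall 3 mm, about 70 g, standing upright on the counter. Origin: centre of its underside; z up its axis.
- low_cup: Low wide mint plastic cup, 50 mm tall, outside diameter 60 mm at the foot widening to 68 mm at the rim, wall 3 mm, about 70 g, standing upright on the counter. Origin: centre of its underside; z up its axis.
- egg_cup: White porcelain egg cup, 56 mm tall: a 40 mm wide foot, a waist 18 mm wide at 16 mm height, and above 20 mm an open bowl that reaches 48 mm diameter at 44 mm height and 49 mm at the rim; about 90 g, standing upright on the counter. Origin: centre of its underside; z up its axis.
- spoon: Bamboo spoon 130 mm long lying flat on the counter. Origin: on the underside at mid length; x runs along it towards the bowl, z up. Straight handle 10 mm wide and 8 mm high from x = -65 to +37 mm; round bowl 32 mm wide and 9 mm high centred at x = +49 mm. About 25 g, its centre of mass within 20 mm of the origin, on the bowl's side.
- jam_jar: Closed amber jam jar with a white cap, 58 mm diameter, 70 mm tall. A bystander that stands among the stock. Origin: centre of its underside.
- salt_mill: Small turned oak salt mill, 44 mm diameter at the foot, 83 mm tall. A bystander that stands among the stock. Origin: centre of its underside.

How it is judged:
By the outcome, as a careful person would: the job done as asked, in the order asked, and still so for the second after the job is handed in, with the robot touching nothing.
It also fails if it takes over 131 s, if anything falls off the work surface, if the arm or the gripper's body presses on something with over 40 N, if the wrist force passes 120 N, or if a joint passes its speed limit or range.

## Working session

There is one attempt and no reset: what is moved stays moved. The work goes in short steps, Python scripts to look and compute and a shell command to move; the robot and the scene stay as the last step left them, time stands still between calls to the robot, and variables do not carry over. Pictures are saved under pics/ and viewed, and the job is handed in when it is done.

```bash
ls; mkdir -p pics; python3 - <<'E'
from rig import ctrl, vision
import cv2
for n in ("scene","top","wrist"):
    c=vision.camera(n); cv2.imwrite(f"pics/{n}0.png",c["color"][:,:,::-1])
    print(n,{k:v for k,v in c.items() if k!="color"})
print(ctrl.observe())
E
```

```text
pics
scene {'fx': 445.54919057253767, 'fy': 445.54919057253767, 'cx': 319.14132110873413, 'cy': 237.87457491614742, 'T': array([[-5.68466277e-01, -5.83696106e-01,  5.79780086e-01,
         1.08023149e+03],
       [ 8.22688006e-01, -4.08041460e-01,  3.95836597e-01,
         3.56471860e+02],
       [ 5.52603229e-03,  7.01997880e-01,  7.12157595e-01,
         6.78641872e+02],
       [ 0.00000000e+00,  0.00000000e+00,  0.00000000e+00,
         1.00000000e+00]])}
top {'fx': 519.0579228424706, 'fy': 519.0579228424706, 'cx': 322.23509810902743, 'cy': 246.42112299109127, 'T': array([[-4.66414347e-03,  9.88756232e-01, -1.49463574e-01,
         4.36489349e+02],
       [-9.99576990e-01, -8.90058288e-03, -2.76879255e-02,
        -3.78240301e+00],
       [-2.87069218e-02,  1.49271209e-01,  9.88379491e-01,
         9.63449878e+02],
       [ 0.00000000e+00,  0.00000000e+00,  0.00000000e+00,
         1.00000000e+00]])}
wrist {'fx': 358.9895126626633, 'fy': 358.9895126626633, 'cx': 320.81349893360255, 'cy': 241.40698212560645, 'T': array([[ 3.35334856e-01, -9.00934325e-01, -2.75441241e-01,
         1
[... 229 characters left out ...]
0.00000000e+00,
         1.00000000e+00]])}
{'time_s': 0.15, 'q': array([ 1.11387910e+00,  3.59351790e-01,  1.51116091e+00, -1.20728438e-05,
        1.27252185e+00, -1.15082292e-01]), 'qvel': array([ 0.00059547, -0.002555  , -0.0027927 , -0.00099762, -0.000778  ,
        0.00014676]), 'effort': array([ 3.48609929e-04, -5.15749633e+01, -2.71009308e+01,  6.77305064e-02,
        3.05131450e-02, -2.09916675e-05]), 'tcp_pos': array([200.89567103, 564.80501992, 222.00414737]), 'tool_rot': array([ 0.11977783,  0.69694356, -0.12075829,  0.69666375]), 'wrist_force': array([0.27244459, 0.26943186, 0.28736374]), 'moment': array([-0.00681336,  0.02390417, -0.03344905]), 'grip_width': 1.0017628851911449}
```

View pics/top0.png

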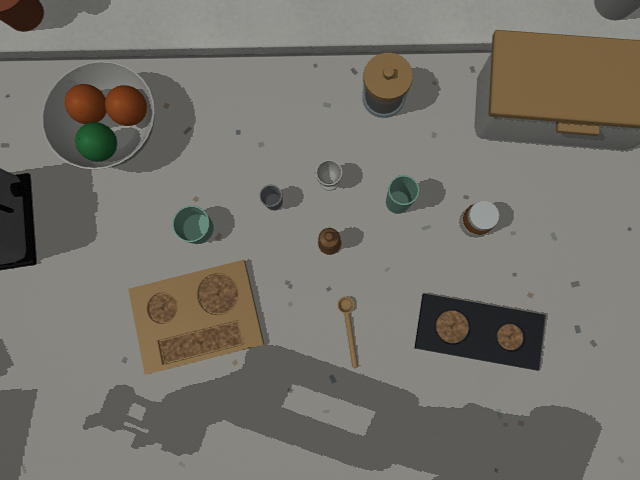

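View pics/scene0.png

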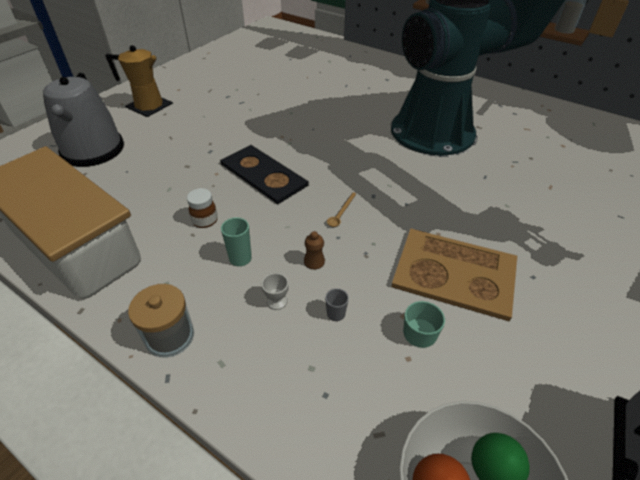

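View pics/wrist0.png

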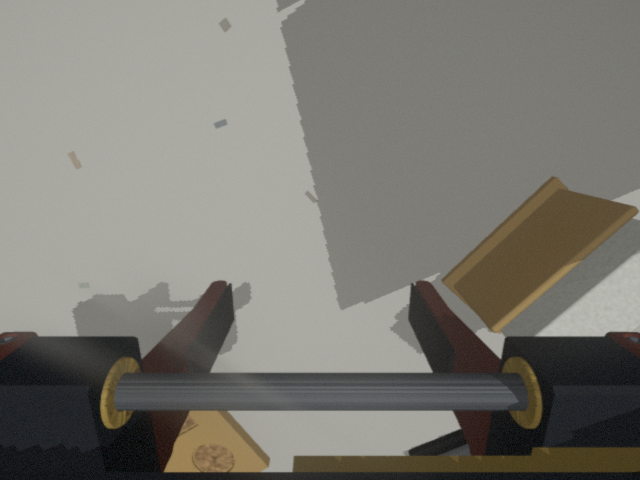

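```bash
python3 - <<'E'
import cv2
a=cv2.imread("pics/top0.png")
cv2.imwrite("pics/a1.png",cv2.resize(a[140:380,120:380],None,fx=3,fy=2.5*1.0,interpolation=cv2.INTER_NEAREST)[:600,:800])
b=cv2.imread("pics/scene0.png")
cv2.imwrite("pics/a2.png",cv2.resize(b[170:360,180:450],None,fx=2.9,fy=2.9,interpolation=cv2.INTER_NEAREST))
h=cv2.cvtColor(a,cv2.COLOR_BGR2HSV); g=cv2.cvtColor(b,cv2.COLOR_BGR2HSV)
for p in [(193,222),(403,195),(140,300),(346,304),(352,345),(271,196),(330,172),(300,300),(430,310),(330,240)]: print(p,h[p[1],p[0]])
for p in [(424,325),(236,245),(460,240),(340,215),(337,305),(276,290),(400,330),(240,165),(315,255)]: print(p,g[p[1],p[0]])
E
```

```text
(193, 222) [78 66 89]
(403, 195) [78 67 92]
(140, 300) [ 18 111 133]
(346, 304) [ 18 113 131]
(352, 345) [ 17 115 126]
(271, 196) [90  4 70]
(330, 172) [ 30   9 146]
(300, 300) [ 30  11 135]
(430, 310) [113  28  37]
(330, 240) [ 14 131  66]
(424, 325) [78 72 88]
(236, 245) [77 82 81]
(460, 240) [ 20  32 144]
(340, 215) [ 18 120 128]
(337, 305) [90  4 61]
(276, 290) [ 25  12 127]
(400, 330) [35 17 88]
(240, 165) [11 51 40]
(315, 255) [ 15 148  55]
```

View pics/a1.png

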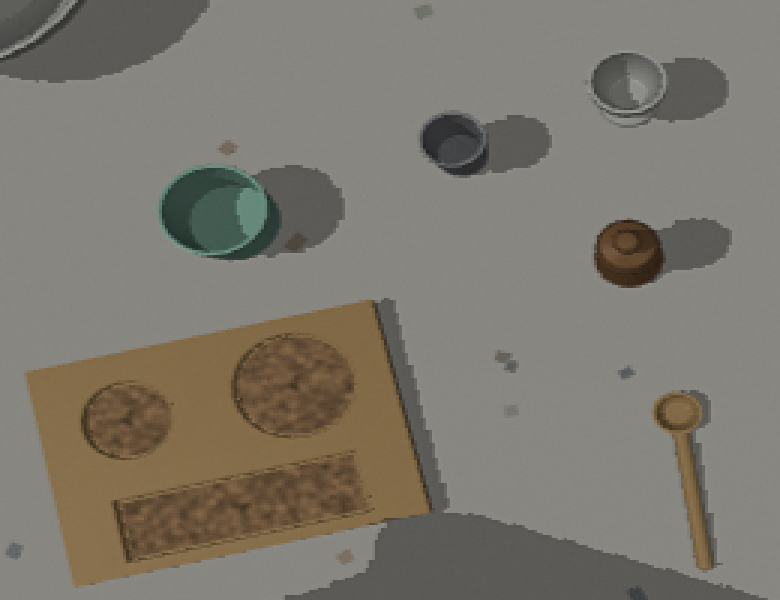

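View pics/a2.png

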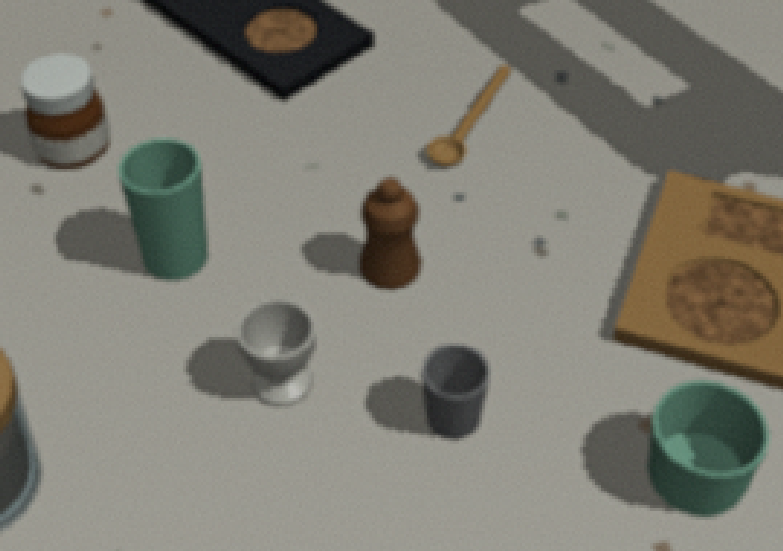

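```bash
cat > fit.py <<'E'
import cv2, numpy as np
from scipy.optimize import minimize
def proj(c,P):
    P=np.asarray(P,float).reshape(-1,3); T=c["T"]; q=(P-T[:3,3])@T[:3,:3]
    return np.stack([c["fx"]*q[:,0]/-q[:,2]+c["cx"], c["fy"]*-q[:,1]/-q[:,2]+c["cy"]],1)
def ray(c,uv,z):
    T=c["T"]; d=T[:3,:3]@np.array([(uv[0]-c["cx"])/c["fx"],-(uv[1]-c["cy"])/c["fy"],-1]); o=T[:3,3]
    return (o+d*(z-o[2])/d[2])[:2]
A=np.linspace(0,2*np.pi,48,endpoint=False)
def ring(x,y,z,r): return np.stack([x+r*np.cos(A),y+r*np.sin(A),0*A+z],1)
PROF=dict(shot=[(0,17),(50,21)],tall=[(0,23),(90,27)],low=[(0,30),(50,34)],
 egg=[(0,20),(4,20),(16,9),(20,9),(32,20),(44,24),(56,24.5)])
S=4
def fill(m,uv):
    h=cv2.convexHull(np.round(uv*16*S+ (S-1)/2*16).astype(np.int32)); cv2.fillConvexPoly(m,h,1,shift=4)
def rend(c,kind,p,win):
    x0,y0,w,h=win; m=np.zeros((h*S,w*S),np.uint8); off=np.array([x0,y0])
    if kind in PROF:
        pr=PROF[kind]
        for a,b in zip(pr,pr[1:]):
            fill(m,proj(c,np.vstack([ring(p[0],p[1],*a),ring(p[0],p[1],*b)]))-off)
    else:
        ct,st=np.cos(p[2]),np.sin(p[2]); R=np.array([[ct,-st],[st,ct]])
        def bx(xa,xb,ya,yb,z):
            q=np.array([[xa,ya],[xa,yb],[xb,ya],[xb,yb]])@R.T+p[:2]
            return np.vstack([np.c_[q,[0]*4],np.c_[q,[z]*4]])
        if kind=="slate": fill(m,proj(c,bx(-50,50,-110,110,14))-off)
        if kind=="bamboo": fill(m,proj(c,bx(-80,80,-110,110,14))-off)
        if kind=="spoon":
            fill(m,proj(c,bx(-65,37,-5,5,8))-off)
            b=R@[49,0]+p[:2]; fill(m,proj(c,np.vstack([ring(*b,0,16),ring(*b,9,16)]))-off)
    return cv2.resize(m.astype(np.float32),(w,h),interpolation=cv2.INTER_AREA)
def fit(c,mask,kind,p0,win):
    x0,y0,w,h=win; M=mask[y0:y0+h,x0:x0+w].astype(np.float32)
    f=lambda p: np.abs(rend(c,kind,p,win)-M).sum()
    p0=np.array(p0,float); n=len(p0)
    best=None
    for s in (12,4):
        sim=np.vstack([p0]+[p0+np.eye(n)[i]*(s if i<2 else s*.01) for i in range(n)])
        r=minimize(f,p0,method="Nelder-Mead",options=dict(initial_simplex=sim,xatol=.05,fatol=.1)); p0=r.x
    return p0,r.fun/M.sum()
E
cat > m1.py <<'E'
from fit import *; from rig import vision
for n in ("top","scene"):
    c=vision.camera(n); im=c["color"][:,:,::-1].copy(); h=cv2.cvtColor(im,cv2.COLOR_BGR2HSV).astype(int); H,Sa,V=h[...,0],h[...,1],h[...,2]
    mint=(abs(H-78)<12)&(Sa>45); tan=(abs(H-17)<8)&(Sa>55); dark=(V<52); steel=(V<80)&(Sa<25)
    bg=cv2.medianBlur(im,5)
    px=dict(top=dict(low=(193,228),tall=(401,203),shot=(272,200),egg=(330,182),bamboo=(196,316),slate=(480,332),spoon=(350,332)),
      scene=dict(low=(423,340),tall=(238,258),shot=(338,315),egg=(277,300),bamboo=(456,273),slate=(264,174),spoon=(341,211)))[n]
    ov=im.copy()
    for k,uv in px.items():
        p0=list(ray(c,uv,0))+([0.17 if k=="bamboo" else -.1 if k=="slate" else 0.1] if k in("bamboo","slate","spoon") else [])
        R=100 if k in("bamboo","slate") else 50 if k=="spoon" else 40
        win=(max(0,uv[0]-R),max(0,uv[1]-R),2*R,2*R)
        if k in("low","tall"): m=mint
        elif k=="bamboo" : m=cv2.morphologyEx(tan.astype(np.uint8),cv2.MORPH_CLOSE,np.ones((9,9)))
        elif k=="spoon": m=tan
        elif k=="slate": m=cv2.morphologyEx((V<60).astype(np.uint8),cv2.MORPH_CLOSE,np.ones((9,9)))*1; 
        elif k=="shot": m=steel
        else: m=None
        if k=="slate":
            m=cv2.morphologyEx(((V<52)|((abs(H-12)<8)&(Sa>45))).astype(np.uint8),cv2.MORPH_CLOSE,np.ones((5,5)))
        if m is not None:
            m=np.asarray(m).astype(np.uint8)
            l,lab,st,ce=cv2.connectedComponentsWithStats(m[win[1]:win[1]+2*R,win[0]:win[0]+2*R])
            lv=lab[min(R,uv[1]):,:][:0]
            v=lab[uv[1]-win[1]-3:uv[1]-win[1]+4,uv[0]-win[0]-3:uv[0]-win[0]+4].ravel(); v=v[v>0]
            i=np.bincount(v).argmax() if len(v) else 1+st[1:,4].argmax()
            mm=np.zeros_like(m); mm[win[1]:win[1]+2*R,win[0]:win[0]+2*R]=(lab==i)
            # fill holes
            cs,_=cv2.findContours(mm,cv2.RETR_EXTERNAL,cv2.CHAIN_APPROX_NONE); cv2.drawContours(mm,cs,-1,1,-1)
            if k=="spoon":
                best=None
                for t in np.arange(-3.1,3.1,.4):
                    p,e=fit(c,mm,k,[p0[0],p0[1],t],win)
                    if best is None or e<best[1]: best=(p,e)
                p,e=best
            else: p,e=fit(c,mm,k,p0,win)
        else: p,e=np.array(p0),-1
        print(n,k,np.round(p,2),round(e,3))
        ww=(0,0,640,480); r=(rend(c,k,p,ww)>.5).astype(np.uint8)
        cs,_=cv2.findContours(r,cv2.RETR_EXTERNAL,cv2.CHAIN_APPROX_NONE); cv2.drawContours(ov,cs,-1,(0,0,255),1)
    crop=ov[140:380,120:560] if n=="top" else ov[140:370,170:540]
    cv2.imwrite(f"pics/ov_{n}.png",cv2.resize(crop,None,fx=1.8,fy=1.8,interpolation=cv2.INTER_NEAREST))
E
python3 m1.py
```

```text
top low [619.14 260.05] 0.069
top tall [ 666.63 -119.8 ] 0.075
top shot [668.77 114.15] 0.277
top egg [706.68   7.77] -1
top bamboo [4.5364e+02 2.5723e+02 2.4000e-01] 0.011
top slate [ 4.2424e+02 -2.5917e+02 -1.8000e-01] 0.022
top spoon [ 4.2489e+02 -2.5540e+01  1.4000e-01] 0.097
scene low [618.28 258.6 ] 0.082
scene tall [ 665.92 -122.54] 0.074
scene shot [672.45 114.26] 0.235
scene egg [707.97   7.55] -1
scene bamboo [4.5333e+02 2.5515e+02 2.4000e-01] 0.014
scene slate [ 4.2602e+02 -2.6243e+02 -1.8000e-01] 0.061
scene spoon [ 4.2289e+02 -2.7740e+01  1.4000e-01] 0.279
```

View overlays.

View pics/ov_top.png

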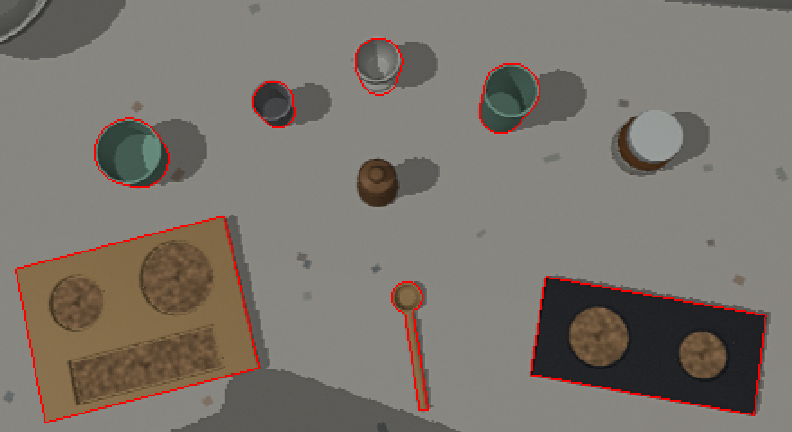

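View pics/ov_scene.png

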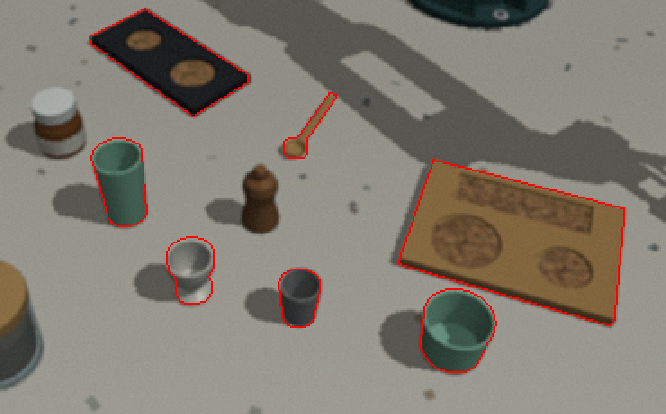

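```bash
cat > st.py <<'E'
from rig import ctrl; import numpy as np; from scipy.spatial.transform import Rotation as R
o=ctrl.observe(); M=R.from_quat(o["tool_rot"]).as_matrix(); y=M[:,1]
print("t",round(o["time_s"],2),"tcp",np.round(o["tcp_pos"],1),"fingdir",np.round(M[:,0],3),"jaw",round(np.degrees(np.arctan2(y[1],y[0])),1),"q",np.round(o["q"],2),"F",np.round(o["wrist_force"],1),"w",round(o["grip_width"]*88,1))
E
python3 st.py; sed -n 1,3p fit.py >/dev/null; python3 - <<'E'
from fit import *; from rig import vision
c=vision.camera("top"); print("mill",ray(c,(330,250),0),"jar",ray(c,(479,224),0), "jar top", ray(c,(483,215),70),"mill top",ray(c,(329,237),83))
E
```

```text
t 0.25 tcp [201.  565.  222.2] fingdir [-0.    -0.001 -1.   ] jaw 70.4 q [ 1.11  0.36  1.51  0.    1.27 -0.12] F [ 0.9 -0.1  0.3] w 88.3
mill [575.26475761   8.67248251] jar [ 622.02564158 -270.84307043] jar top [ 624.4248056 -259.1365257] mill top [585.91724535   9.16378149]
```

```bash
python3 -m crank '[117,-113,-20,0,0,0,0.5, 117,-113,-20,0,0,0,0.5, 117,-113,-20,0,0,0,0.5, 117,-113,-20,0,0,0,0.5, 117,-113,-20,0,0,0,0.5]' 15; python3 -m crank '[117,-113,-20,0,0,0,0.5, 117,-113,-20,0,0,0,0.5, 117,-113,-20,0,0,0,0.5, 117,-113,-20,0,0,0,0.5, 117,-113,-20,0,0,0,0.5]'; python3 -m crank '[117,-113,-20,0,0,0,0.5, 117,-113,-20,0,0,0,0.5, 117,-113,-20,0,0,0,0.5, 117,-113,-20,0,0,0,0.5, 117,-113,-20,0,0,0,0.5]';python3 -m crank '[119,-112,-20,0,0,0,0.5, 119,-112,-20,0,0,0,0.5, 119,-112,-20,0,0,0,0.5, 119,-112,-20,0,0,0,0.5, 119,-112,-20,0,0,0,0.5]'; python3 st.py
```

```text
time_s: 0.72
tcp_pos: [321.9, 447.5, 201.7]
tool_rot: [0.12, 0.696, -0.123, 0.697]
wrist_force: [-0.7, -0.6, -0.3]
grip_width: 0.751
time_s: 1.13
tcp_pos: [439.5, 335.2, 182.0]
tool_rot: [0.121, 0.696, -0.122, 0.697]
wrist_force: [-0.1, -0.5, 0.7]
grip_width: 0.751
time_s: 1.55
tcp_pos: [557.1, 222.4, 162.1]
tool_rot: [0.121, 0.695, -0.122, 0.698]
wrist_force: [0.5, -0.2, -0.0]
grip_width: 0.748
time_s: 1.97
tcp_pos: [676.1, 110.0, 141.8]
tool_rot: [0.121, 0.695, -0.122, 0.698]
wrist_force: [0.9, 0.4, 0.0]
grip_width: 0.753
t 1.97 tcp [676.1 110.  141.8] fingdir [ 0.004 -0.002 -1.   ] jaw 70.2 q [ 0.06  0.55  1.4  -0.    1.19 -1.16] F [0.9 0.4 0. ] w 66.3
```

```bash
python3 - <<'E'
from rig import vision; import cv2
c=vision.camera("wrist"); cv2.imwrite("pics/w1.png",c["color"][:,:,::-1])
c=vision.camera("scene"); cv2.imwrite("pics/s1.png",c["color"][:,:,::-1])
E
python3 st.py
```

```text
t 2.07 tcp [671.3 114.1 142. ] fingdir [-0.001  0.    -1.   ] jaw 70.3 q [ 0.07  0.55  1.41  0.    1.19 -1.16] F [-0.7  0.6  0.2] w 65.8
```

View pics/w1.png

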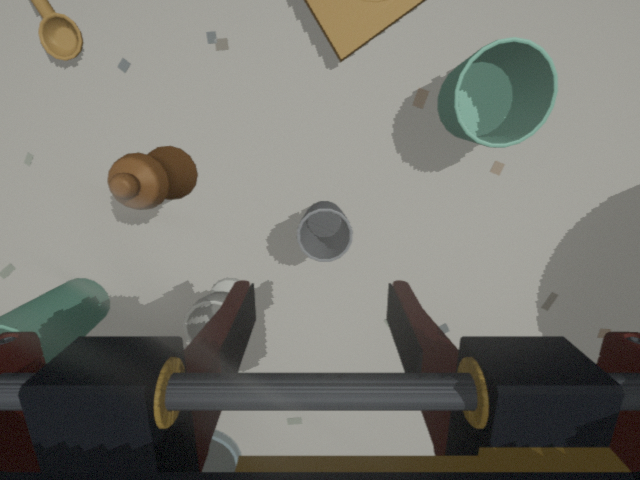

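```bash
python3 - <<'E'
from fit import *; from rig import vision
c=vision.camera("wrist"); print("shot rim",ray(c,(325.5,233),50),"low rim",ray(c,(505,92),50))
im=c["color"][:,:,::-1].copy()
for k,p in dict(shot=(671,114),low=(618.7,259.3),egg=(707.5,7.7)).items():
    r=(rend(c,k,np.array(p),(0,0,640,480))>.5).astype(np.uint8); cs,_=cv2.findContours(r,0,1); cv2.drawContours(im,cs,-1,(0,0,255),1)
cv2.imwrite("pics/w1o.png",im)
E
```

```text
shot rim [663.68454546 119.39909889] low rim [612.98497928 262.0158638 ]
```

View pics/w1o.png

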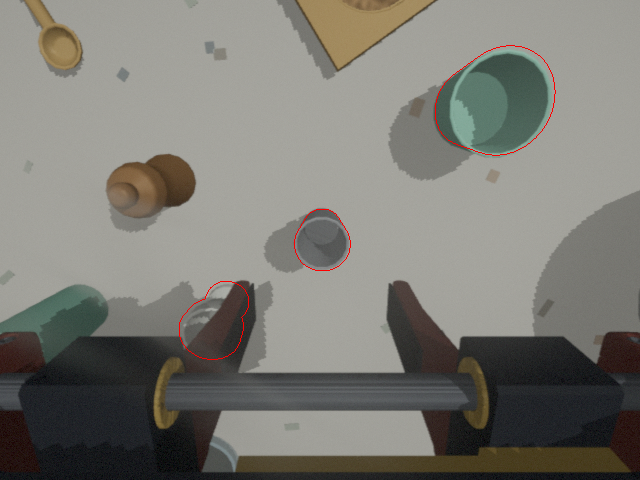

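```bash
python3 -m crank '[0,0,-40,0,0,0,0.5, 0,0,-80,0,0,0,0.5, 0,0,-110,0,0,0,0.5, 0,0,-126,0,0,0,0.5, 0,0,-130,0,0,0,0.5]'; python3 -m crank '[0,0,0,0,0,0,0.5, 0,0,0,0,0,0,-0.4, 0,0,0,0,0,0,-0.4, 0,0,0,0,0,0,-0.4, 0,0,0,0,0,0,-0.4]' 15; python3 -m crank '[0,0,0,0,0,0,-0.4, 0,0,0,0,0,0,-0.4, 0,0,10,0,0,0,-0.4, 0,0,30,0,0,0,-0.4, 0,0,60,0,0,0,-0.4]' ; python3 st.py
```

```text
time_s: 2.53
tcp_pos: [666.5, 116.3, 9.3]
tool_rot: [0.119, 0.699, -0.12, 0.694]
wrist_force: [0.2, -0.4, -0.4]
grip_width: 0.749
time_s: 2.95
tcp_pos: [672.1, 114.5, 14.3]
tool_rot: [0.12, 0.696, -0.12, 0.698]
wrist_force: [0.6, -0.0, 0.8]
grip_width: 0.482
time_s: 3.37
tcp_pos: [668.5, 113.9, 71.0]
tool_rot: [0.12, 0.699, -0.121, 0.695]
wrist_force: [0.5, -0.5, -1.4]
grip_width: 0.469
t 3.37 tcp [668.5 113.9  71. ] fingdir [-0.006 -0.001 -1.   ] jaw 70.4 q [ 0.07  0.62  1.47 -0.    1.06 -1.16] F [ 0.5 -0.5 -1.4] w 41.3
```

```bash
python3 -m crank '[0,0,35,0,0,0,-0.4, -8,-13,60,0,0,0,-0.4, -26,-43,70,0,0,0,-0.4, -44,-73,70,0,0,0,-0.4, -62,-103,70,0,0,0,-0.4]'; python3 -m crank '[-18,-30,0,0,0,0,-0.4, -36,-60,0,0,0,0,-0.4, -54,-90,0,0,0,0,-0.4, -72,-120,0,0,0,0,-0.4, -90,-150,0,0,0,0,-0.4]'; python3 -m crank '[-18,-30,0,0,0,0,-0.4, -36,-60,0,0,0,0,-0.4, -54,-90,0,0,0,0,-0.4, -72,-120,0,0,0,0,-0.4, -86,-145,0,0,0,0,-0.4]'; python3 -m crank '[-10,-18,-5,0,0,0,-0.4, -15,-26,-20,0,0,0,-0.4, -18,-30,-40,0,0,0,-0.4, -18,-30,-50,0,0,0,-0.4, -18,-30,-50,0,0,0,-0.4]'; python3 -m crank '[0,0,0,0,0,0,-0.4, 0,0,0,0,0,0,-0.4, 0,0,0,0,0,0,-0.4, 0,0,0,0,0,0,-0.4, 0,0,0,0,0,0,-0.4]'; python3 st.py;  python3 - <<'E'
from rig import vision; import cv2
c=vision.camera("scene"); cv2.imwrite("pics/s2.png",c["color"][:,:,::-1])
c=vision.camera("top"); cv2.imwrite("pics/t2.png",c["color"][:,:,::-1])
E
python3 st.py
```

```text
time_s: 3.78
tcp_pos: [609.2, 10.5, 144.6]
tool_rot: [0.12, 0.696, -0.12, 0.698]
wrist_force: [-0.0, 0.5, -1.3]
grip_width: 0.468
time_s: 4.2
tcp_pos: [517.9, -140.0, 143.2]
tool_rot: [0.12, 0.697, -0.12, 0.697]
wrist_force: [0.6, -0.4, 0.2]
grip_width: 0.464
time_s: 4.62
tcp_pos: [431.4, -285.5, 143.2]
tool_rot: [0.12, 0.697, -0.121, 0.697]
wrist_force: [0.3, -0.4, -0.1]
grip_width: 0.467
time_s: 5.03
tcp_pos: [413.5, -312.5, 91.0]
tool_rot: [0.122, 0.698, -0.12, 0.696]
wrist_force: [-0.9, 1.3, -1.4]
grip_width: 0.467
time_s: 5.45
tcp_pos: [415.7, -313.8, 93.3]
tool_rot: [0.12, 0.696, -0.12, 0.697]
wrist_force: [0.7, -0.0, -1.0]
grip_width: 0.465
t 5.45 tcp [ 415.7 -313.8   93.3] fingdir [ 0.001 -0.001 -1.   ] jaw 70.5 q [-0.78  0.4   1.82 -0.    0.91 -2.01] F [ 0.7 -0.  -1. ] w 40.9
t 5.55 tcp [ 415.4 -313.7   93. ] fingdir [ 0.001 -0.001 -1.   ] jaw 70.4 q [-0.78  0.41  1.82 -0.    0.91 -2.01] F [-0.2 -0.3 -1.3] w 41.1
```

View pics/s2.png

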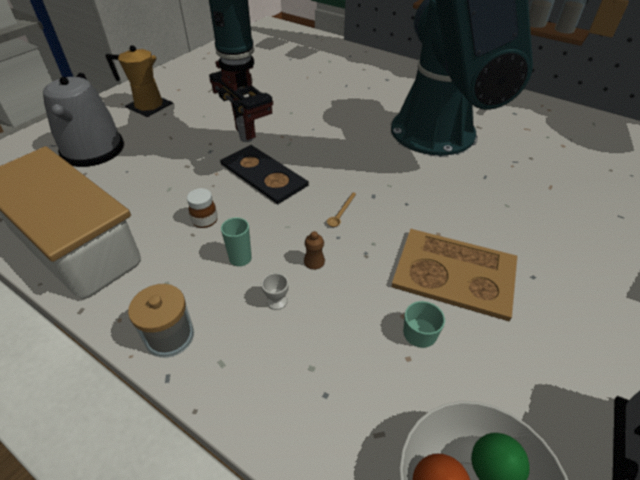

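```bash
python3 -m crank '[0,0,-15,0,0,0,-0.4, 0,0,-35,0,0,0,-0.4, 0,0,-52,0,0,0,-0.4, 0,0,-60,0,0,0,-0.4, 0,0,-62,0,0,0,-0.4]'; python3 -m crank '[0,0,-1,0,0,0,-0.4, 0,0,-2,0,0,0,-0.4, 0,0,-3,0,0,0,-0.4, 0,0,-4,0,0,0,-0.4, 0,0,-5,0,0,0,-0.4]';python3 st.py; python3 -m crank '[0,0,-0.5,0,0,0,-0.4, 0,0,-1,0,0,0,-0.4, 0,0,-1.5,0,0,0,-0.4, 0,0,-2,0,0,0,-0.4, 0,0,-2,0,0,0,-0.4]';python3 st.py
```

```text
time_s: 5.97
tcp_pos: [414.3, -312.9, 29.3]
tool_rot: [0.121, 0.698, -0.12, 0.696]
wrist_force: [0.2, 0.3, -0.4]
grip_width: 0.468
time_s: 6.38
tcp_pos: [415.5, -314.1, 26.1]
tool_rot: [0.12, 0.696, -0.121, 0.697]
wrist_force: [0.1, -0.5, -0.5]
grip_width: 0.467
t 6.38 tcp [ 415.5 -314.1   26.1] fingdir [ 0.001 -0.001 -1.   ] jaw 70.4 q [-0.78  0.51  1.87 -0.    0.76 -2.01] F [ 0.1 -0.5 -0.5] w 41.1
time_s: 6.8
tcp_pos: [415.2, -313.9, 24.1]
tool_rot: [0.12, 0.697, -0.12, 0.697]
wrist_force: [-1.1, 0.9, 4.0]
grip_width: 0.47
t 6.8 tcp [ 415.2 -313.9   24.1] fingdir [ 0. -0. -1.] jaw 70.4 q [-0.78  0.51  1.87 -0.    0.75 -2.01] F [-1.1  0.9  4. ] w 41.3
```

```bash
python3 -m crank '[0,0,-0.3,0,0,0,-0.4, 0,0,-0.5,0,0,0,-0.4, 0,0,-0.5,0,0,0,-0.4, 0,0,-0.5,0,0,0,-0.4, 0,0,-0.5,0,0,0,-0.4]';python3 st.py;  python3 - <<'E'
from rig import vision; import cv2
c=vision.camera("wrist"); cv2.imwrite("pics/w3.png",c["color"][:,:,::-1])
c=vision.camera("top"); cv2.imwrite("pics/t3.png",cv2.resize(c["color"][260:400,400:580,::-1],None,fx=4,fy=4))
E
python3 st.py
```

```text
time_s: 7.22
tcp_pos: [415.3, -314.0, 24.0]
tool_rot: [0.12, 0.697, -0.12, 0.697]
wrist_force: [-2.2, 2.0, 9.3]
grip_width: 0.467
t 7.22 tcp [ 415.3 -314.    24. ] fingdir [ 0.    -0.001 -1.   ] jaw 70.4 q [-0.78  0.51  1.87 -0.    0.75 -2.01] F [-2.2  2.   9.3] w 41.1
t 7.32 tcp [ 415.3 -314.    24. ] fingdir [ 0.    -0.001 -1.   ] jaw 70.4 q [-0.78  0.51  1.87 -0.    0.75 -2.01] F [-0.8  1.2 10.4] w 41.2
```

View pics/w3.png

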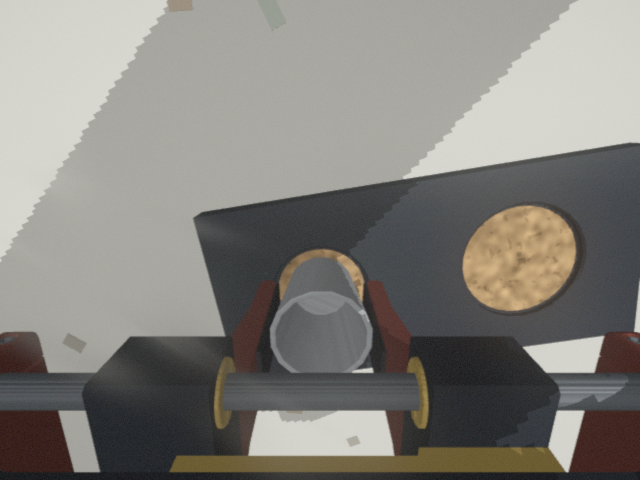

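View pics/t3.png

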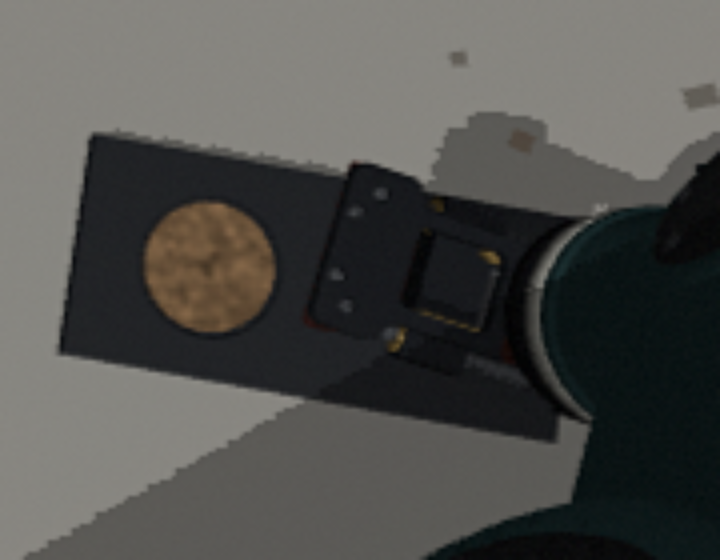

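```bash
cat > ovl.py <<'E'
import sys,json
from fit import *; from rig import vision
# usage: ovl.py cam out kind x y z ...
TG=dict(ss=(415.4,-313.9,25),sl=(434.1,-211.6,31),bs=(469.6,316.8,28),bl=(494.5,214.8,38))
def run(cam,out,items,crop=None,f=1,pc=None):
    c=vision.camera(cam); im=c["color"][:,:,::-1].copy()
    if f>1: im=cv2.resize(im,None,fx=f,fy=f,interpolation=cv2.INTER_CUBIC)
    d=lambda P,col: cv2.polylines(im,[np.round((proj(c,P)+.5)*f-.5).astype(np.int32).reshape(-1,1,2)],True,col,1)
    for t in TG.values(): d(ring(t[0],t[1],14,t[2]),(255,0,255)); d(ring(t[0],t[1],10,t[2]),(255,255,0))
    for k,x,y,z in items:
        for a in PROF[k]: d(ring(x,y,z+a[0],a[1]),(0,0,255))
    if crop: x0,x1,y0,y1=[int(v*f) for v in crop]; im=im[y0:y1,x0:x1]
    cv2.imwrite(out,im)
E
python3 - <<'E'
from ovl import run
run("wrist","pics/w4.png",[("shot",415.4,-314,10)],(190,450,200,390),3)
E
```

```text
(no output)
```

View pics/w4.png

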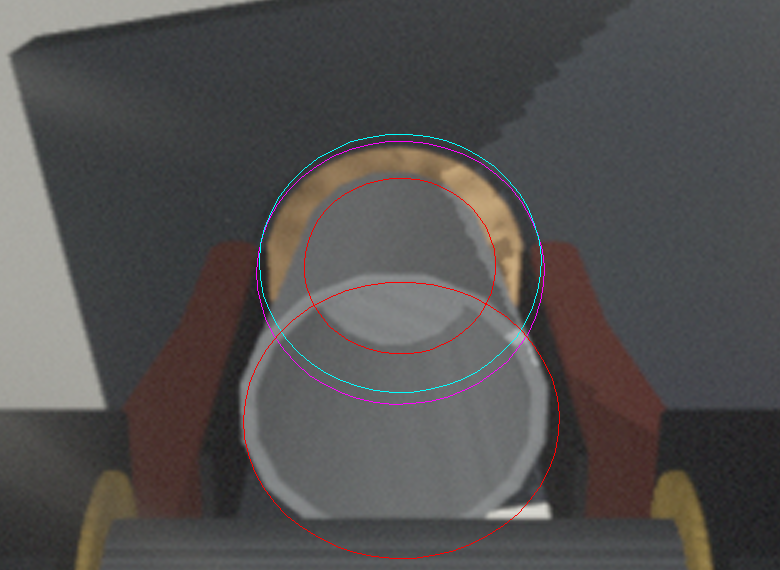

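```bash
python3 -m crank '[0,0,0.3,0,0,0,-0.4, 0,0,0.5,0,0,0,-0.4, 0,0,0.5,0,0,0,0, 0,0,0.5,0,0,0,0.1, 0,0,0.5,0,0,0,0.4]';python3 st.py; python3 -m crank '[0,0,0,0,0,0,0.4, 0,0,0,0,0,0,0.4, 0,0,10,0,0,0,0.4, 0,0,30,0,0,0,0.4, 0,0,60,0,0,0,0.4]';python3 st.py; python3 -m crank '[0,0,35,0,0,0,0.4, 0,0,50,0,0,0,0.4, 0,20,50,0,0,0,0.4, 0,40,50,0,0,0,0.4, 0,50,50,0,0,0,0.4]'; python3 -m crank '[0,0,0,0,0,0,0.4, 0,0,0,0,0,0,0.4, 0,0,0,0,0,0,0.4, 0,0,0,0,0,0,0.4, 0,0,0,0,0,0,0.4]'; python3 - <<'E'
from ovl import run
run("wrist","pics/w5.png",[("shot",415.4,-314,10)])
E
python3 st.py
```

```text
time_s: 7.78
tcp_pos: [415.1, -313.7, 23.5]
tool_rot: [0.12, 0.697, -0.12, 0.697]
wrist_force: [-0.8, -0.7, -1.4]
grip_width: 0.588
t 7.78 tcp [ 415.1 -313.7   23.5] fingdir [-0. -0. -1.] jaw 70.4 q [-0.78  0.52  1.87 -0.    0.75 -2.01] F [-0.8 -0.7 -1.4] w 51.7
time_s: 8.2
tcp_pos: [413.6, -312.3, 82.9]
tool_rot: [0.121, 0.698, -0.119, 0.695]
wrist_force: [0.1, -0.4, -0.1]
grip_width: 0.7
t 8.2 tcp [ 413.6 -312.3   82.9] fingdir [-0.004  0.003 -1.   ] jaw 70.4 q [-0.78  0.42  1.83 -0.    0.89 -2.01] F [ 0.1 -0.4 -0.1] w 61.6
time_s: 8.62
tcp_pos: [414.7, -262.1, 134.6]
tool_rot: [0.12, 0.697, -0.12, 0.697]
wrist_force: [-1.1, -0.2, -0.6]
grip_width: 0.703
time_s: 9.03
tcp_pos: [415.3, -264.6, 133.5]
tool_rot: [0.12, 0.697, -0.121, 0.697]
wrist_force: [0.5, 0.1, 0.2]
grip_width: 0.695
t 9.08 tcp [ 415.2 -264.4  133.4] fingdir [-0. -0. -1.] jaw 70.4 q [-0.71  0.31  1.84 -0.    0.99 -1.94] F [ 0.1  0.2 -0.1] w 61.9
```

View pics/w5.png

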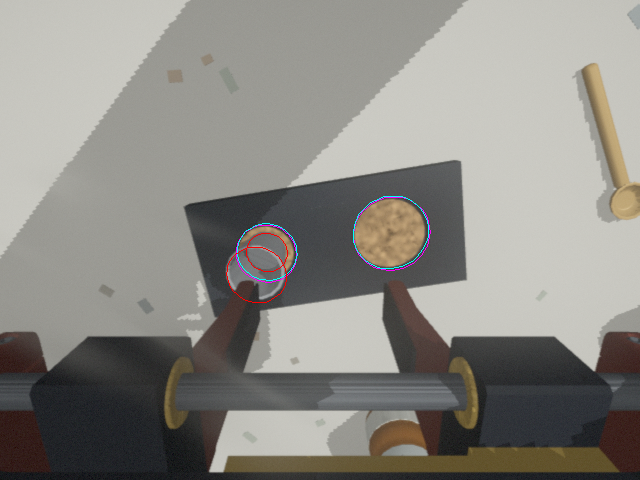

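```bash
python3 -m crank '[25,14,0,0,0,0,0.8, 50,28,0,0,0,0,0.8, 75,43,0,0,0,0,0.8, 100,57,0,0,0,0,0.8, 126,72,0,0,0,0,0.8]';  python3 -m crank '[28,16,0,0,0,0,0.8, 56,32,0,0,0,0,0.8, 84,48,0,0,0,0,0.8, 110,62,0,0,0,0,0.8, 125,71,0,0,0,0,0.8]'; python3 -m crank '[0,0,0,0,0,0,0.8, 0,0,0,0,0,0,0.8, 0,0,0,0,0,0,0.8, 0,0,0,0,0,0,0.8, 0,0,0,0,0,0,0.8]'; python3 - <<'E'
from ovl import run
run("wrist","pics/w6.png",[("tall",666.3,-121.2,0)])
E
python3 st.py
```

```text
time_s: 9.5
tcp_pos: [542.1, -191.5, 133.4]
tool_rot: [0.12, 0.697, -0.121, 0.697]
wrist_force: [0.2, 0.0, -1.0]
grip_width: 0.897
time_s: 9.92
tcp_pos: [669.0, -119.5, 133.3]
tool_rot: [0.12, 0.696, -0.12, 0.697]
wrist_force: [-0.9, -0.3, -0.0]
grip_width: 0.898
time_s: 10.33
tcp_pos: [665.0, -121.6, 133.6]
tool_rot: [0.121, 0.697, -0.121, 0.696]
wrist_force: [-0.2, -0.0, 0.4]
grip_width: 0.901
t 10.38 tcp [ 665.1 -121.5  133.7] fingdir [-0.001 -0.    -1.   ] jaw 70.3 q [-0.28  0.55  1.43 -0.    1.17 -1.51] F [-0.1  0.5 -0.2] w 79.3
```

View pics/w6.png

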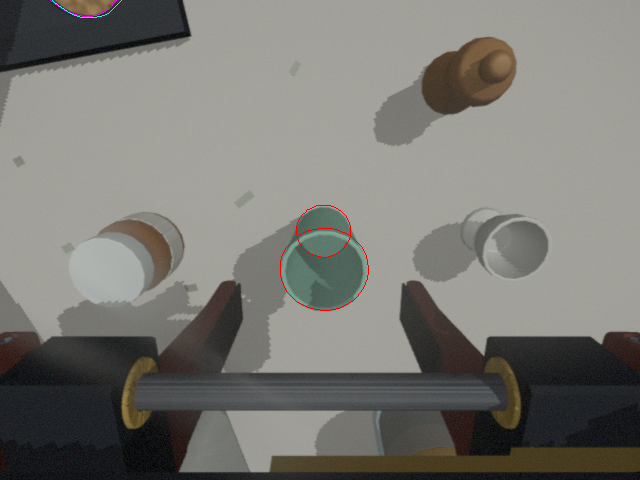

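```bash
python3 -m crank '[1,0,-25,0,0,0,0.8, 1,0,-50,0,0,0,0.8, 1,0,-75,0,0,0,0.8, 1,0,-90,0,0,0,0.8, 1,0,-93,0,0,0,0.8]'; python3 -m crank '[0,0,0,0,0,0,0.8, 0,0,0,0,0,0,0, 0,0,0,0,0,0,0, 0,0,0,0,0,0,0, 0,0,0,0,0,0,0]' 12;python3 -m crank '[0,0,0,0,0,0,0, 0,0,0,0,0,0,0, 0,0,0,0,0,0,0, 0,0,0,0,0,0,0, 0,0,0,0,0,0,0]';python3 st.py; python3 -m crank '[0,0,5,0,0,0,0, 0,0,20,0,0,0,0, 0,0,45,0,0,0,0, 0,0,70,0,0,0,0, 0,0,80,0,0,0,0]' ; python3 st.py
```

```text
time_s: 10.8
tcp_pos: [664.2, -120.6, 37.6]
tool_rot: [0.121, 0.699, -0.12, 0.695]
wrist_force: [-0.2, -0.2, 0.6]
grip_width: 0.898
time_s: 11.22
tcp_pos: [667.9, -121.0, 41.9]
tool_rot: [0.12, 0.696, -0.12, 0.698]
wrist_force: [0.0, -0.2, -0.0]
grip_width: 0.636
time_s: 11.63
tcp_pos: [668.0, -120.9, 41.7]
tool_rot: [0.12, 0.696, -0.12, 0.697]
wrist_force: [0.2, 0.1, 6.3]
grip_width: 0.608
t 11.63 tcp [ 668.  -120.9   41.7] fingdir [ 0.002 -0.001 -1.   ] jaw 70.4 q [-0.28  0.65  1.49 -0.    1.   -1.51] F [0.2 0.1 6.3] w 53.5
time_s: 12.05
tcp_pos: [668.6, -121.1, 123.8]
tool_rot: [0.12, 0.695, -0.12, 0.698]
wrist_force: [0.5, -0.3, -0.3]
grip_width: 0.607
t 12.05 tcp [ 668.6 -121.1  123.8] fingdir [ 0.004 -0.001 -1.   ] jaw 70.4 q [-0.28  0.56  1.43 -0.    1.15 -1.51] F [ 0.5 -0.3 -0.3] w 53.4
```

```bash
python3 -m crank '[-15,-6,0,0,0,0,0, -38,-15,0,0,0,0,0, -64,-25,0,0,0,0,0, -90,-35,0,0,0,0,0, -116,-45,0,0,0,0,0]';  python3 -m crank '[-28,-11,0,0,0,0,0, -56,-22,0,0,0,0,0, -84,-33,0,0,0,0,0, -106,-41,0,0,0,0,0, -116,-45,0,0,0,0,0]';python3 -m crank '[0,0,0,0,0,0,0, 0,0,0,0,0,0,0, 0,0,0,0,0,0,0, 0,0,-20,0,0,0,0, 0,0,-35,0,0,0,0]';python3 -m crank '[0,0,0,0,0,0,0, 0,0,0,0,0,0,0, 0,0,0,0,0,0,0, 0,0,0,0,0,0,0, 0,0,0,0,0,0,0]';python3 - <<'E'
from ovl import run
run("wrist","pics/w7.png",[("tall",434.1,-211.6,45)])
E
python3 st.py
```

```text
time_s: 12.47
tcp_pos: [549.5, -165.8, 120.1]
tool_rot: [0.12, 0.697, -0.12, 0.697]
wrist_force: [-0.0, -0.5, 0.3]
grip_width: 0.61
time_s: 12.88
tcp_pos: [431.6, -210.5, 120.0]
tool_rot: [0.121, 0.698, -0.12, 0.696]
wrist_force: [-0.2, 0.0, -1.1]
grip_width: 0.608
time_s: 13.3
tcp_pos: [437.5, -211.1, 85.6]
tool_rot: [0.119, 0.696, -0.12, 0.698]
wrist_force: [0.1, 0.1, -1.1]
grip_width: 0.61
time_s: 13.72
tcp_pos: [435.9, -211.0, 86.4]
tool_rot: [0.12, 0.696, -0.12, 0.697]
wrist_force: [0.0, -0.7, -1.1]
grip_width: 0.603
t 13.77 tcp [ 435.7 -211.    86.3] fingdir [ 0.001 -0.001 -1.   ] jaw 70.4 q [-0.59  0.37  1.91 -0.    0.86 -1.82] F [-0.7  0.5 -0.8] w 53.3
```

View pics/w7.png

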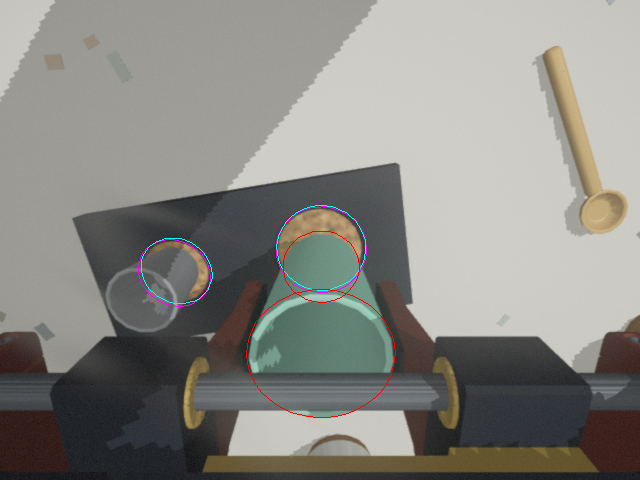

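```bash
python3 -m crank '[-1,0,-8,0,0,0,0, -1,0,-18,0,0,0,0, -1,0,-26,0,0,0,0, -1,0,-30,0,0,0,0, -1,0,-31,0,0,0,0]'; python3 -m crank '[0,0,0,0,0,0,0, 0,0,-0.5,0,0,0,0, 0,0,-1,0,0,0,0, 0,0,-1.5,0,0,0,0, 0,0,-2,0,0,0,0]';python3 st.py; python3 -m crank '[0,0,-0.5,0,0,0,0, 0,0,-1,0,0,0,0, 0,0,-1,0,0,0,0, 0,0,-1,0,0,0,0, 0,0,-1,0,0,0,0]';python3 st.py
```

```text
time_s: 14.18
tcp_pos: [433.4, -210.3, 53.6]
tool_rot: [0.121, 0.697, -0.12, 0.696]
wrist_force: [-0.2, -0.6, -1.1]
grip_width: 0.611
time_s: 14.6
tcp_pos: [434.3, -210.9, 52.9]
tool_rot: [0.12, 0.697, -0.12, 0.697]
wrist_force: [0.1, 0.5, -0.3]
grip_width: 0.605
t 14.6 tcp [ 434.3 -210.9   52.9] fingdir [ 0. -0. -1.] jaw 70.4 q [-0.6   0.43  1.94 -0.    0.78 -1.82] F [ 0.1  0.5 -0.3] w 53.3
time_s: 15.02
tcp_pos: [434.2, -210.8, 51.8]
tool_rot: [0.12, 0.697, -0.12, 0.697]
wrist_force: [-0.3, 0.9, 2.9]
grip_width: 0.613
t 15.02 tcp [ 434.2 -210.8   51.8] fingdir [ 0. -0. -1.] jaw 70.4 q [-0.6   0.43  1.94 -0.    0.77 -1.82] F [-0.3  0.9  2.9] w 54.0
```

```bash
python3 -m crank '[0,0,0,0,0,0,0, 0,0,0,0,0,0,0.3, 0,0,0,0,0,0,0.4, 0,0,0,0,0,0,0.6, 0,0,0,0,0,0,0.7]'; python3 -m crank '[0,0,0,0,0,0,0.7, 0,0,10,0,0,0,0.7, 0,0,30,0,0,0,0.7, 0,0,60,0,0,0,0.7, 0,0,90,0,0,0,0.7]';python3 -m crank '[0,0,10,0,0,0,0.7, 0,0,10,0,0,0,0.7, 10,10,10,0,0,0,0.7, 30,30,10,0,0,0,0.7, 50,50,10,0,0,0,0.7]'; python3 -m crank '[25,20,0,0,0,0,0.7, 55,40,0,0,0,0,0.7, 80,60,0,0,0,0,0.7, 105,80,0,0,0,0,0.7, 105,80,0,0,0,0,0.7]'; python3 - <<'E'
from ovl import run
run("top","pics/t7.png",[("tall",434.1,-211.2,10),("shot",415.4,-314,10),("egg",707.5,7.7,0),("low",618.7,259.3,0)],(150,600,140,400),1.7)
E
python3 st.py
```

```text
time_s: 15.43
tcp_pos: [434.0, -210.7, 51.5]
tool_rot: [0.12, 0.697, -0.12, 0.697]
wrist_force: [0.2, 0.1, 0.3]
grip_width: 0.808
time_s: 15.85
tcp_pos: [433.3, -210.2, 142.7]
tool_rot: [0.121, 0.697, -0.12, 0.696]
wrist_force: [0.6, -0.1, -0.3]
grip_width: 0.852
time_s: 16.27
tcp_pos: [483.4, -160.2, 150.5]
tool_rot: [0.121, 0.697, -0.121, 0.696]
wrist_force: [-0.2, 0.8, -0.3]
grip_width: 0.848
time_s: 16.68
tcp_pos: [592.9, -77.4, 150.2]
tool_rot: [0.12, 0.696, -0.119, 0.698]
wrist_force: [1.1, -0.6, 1.0]
grip_width: 0.854
t 16.73 tcp [590.3 -78.8 149.9] fingdir [-0.001  0.001 -1.   ] jaw 70.6 q [-0.25  0.43  1.6   0.    1.12 -1.48] F [-0.3  0.9  0.2] w 74.9
```

View pics/t7.png

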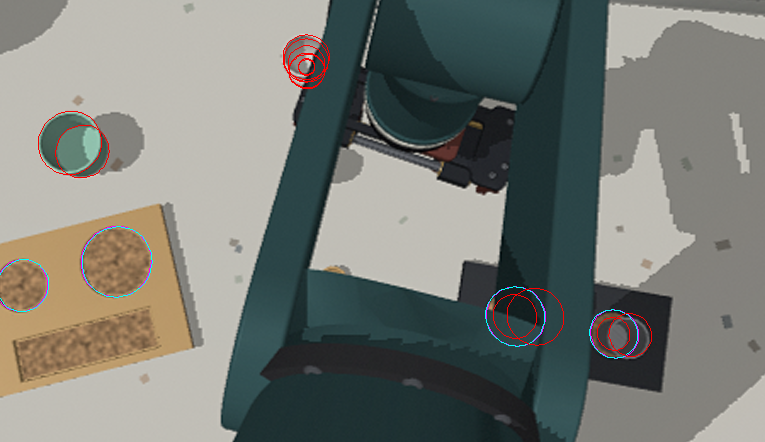

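```bash
python3 -m crank '[24,18,0,0,0,0,0.7, 50,38,0,0,0,0,0.7, 76,57,0,0,0,0,0.7, 102,76,0,0,0,0,0.7, 118,88,0,0,0,0,0.7]'; python3 -m crank '[0,0,0,0,0,0,0.7, 0,0,0,0,0,0,0.7, 0,0,0,0,0,0,0.7, 0,0,0,0,0,0,0.7, 0,0,0,0,0,0,0.7]'; python3 - <<'E'
from ovl import run
run("wrist","pics/w8.png",[("egg",707.5,7.7,0)])
run("scene","pics/s8.png",[("tall",434.1,-211.2,10),("shot",415.4,-314,10)],(170,350,120,250),4)
E
python3 st.py
```

```text
time_s: 17.15
tcp_pos: [707.8, 8.1, 150.1]
tool_rot: [0.12, 0.697, -0.12, 0.696]
wrist_force: [-0.2, 0.2, 0.2]
grip_width: 0.853
time_s: 17.57
tcp_pos: [705.8, 6.1, 151.5]
tool_rot: [0.121, 0.697, -0.121, 0.696]
wrist_force: [-0.1, -0.3, -0.1]
grip_width: 0.851
t 17.67 tcp [706.4   6.4 151.8] fingdir [-0. -0. -1.] jaw 70.4 q [-0.09  0.57  1.33 -0.    1.24 -1.32] F [ 0.1  0.2 -0.2] w 75.1
```

View pics/w8.png

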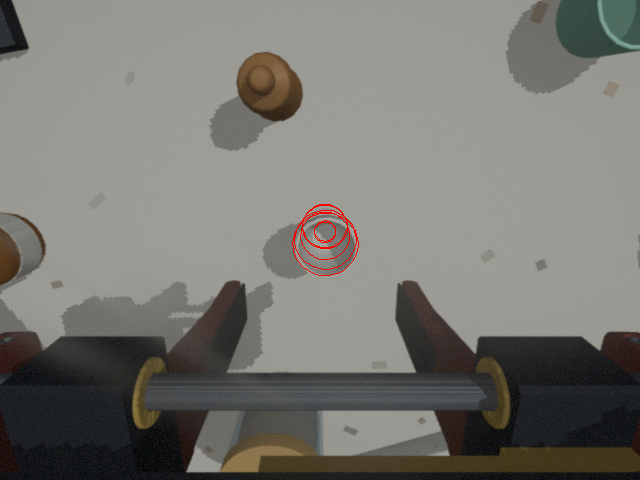

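View pics/s8.png

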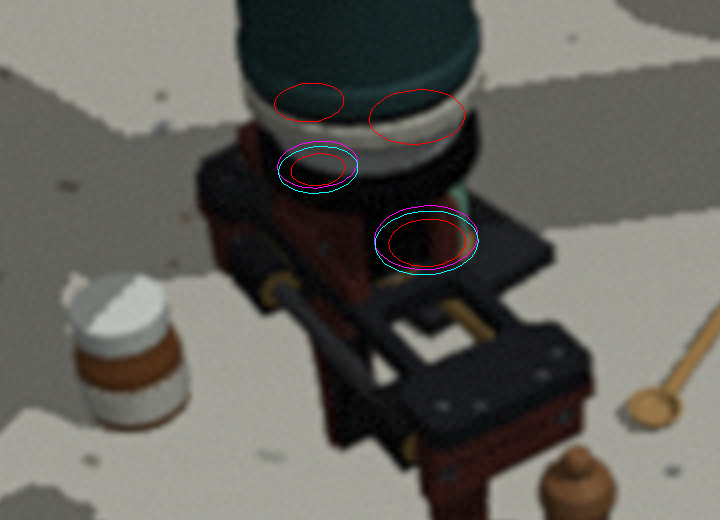

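```bash
python3 -m crank '[1,1,-30,0,0,0,0.7, 1,1,-62,0,0,0,0.7, 1,1,-94,0,0,0,0.7, 1,1,-116,0,0,0,0.7, 1,1,-123,0,0,0,0.7]'; python3 -m crank '[0,0,0,0,0,0,0.7, 0,0,0,0,0,0,0.7, 0,0,0,0,0,0,0, 0,0,0,0,0,0,-0.2, 0,0,0,0,0,0,-0.2]' 12;python3 -m crank '[0,0,0,0,0,0,-0.2, 0,0,0,0,0,0,-0.2, 0,0,0,0,0,0,-0.2, 0,0,0,0,0,0,-0.2, 0,0,0,0,0,0,-0.2]' 15;python3 st.py; python3 -m crank '[0,0,5,0,0,0,-0.2, 0,0,20,0,0,0,-0.2, 0,0,45,0,0,0,-0.2, 0,0,70,0,0,0,-0.2, 0,0,80,0,0,0,-0.2]' ; python3 -m crank '[0,0,10,0,0,0,-0.2, 0,0,20,0,0,0,-0.2, 0,0,30,0,0,0,-0.2, 0,0,30,0,0,0,-0.2, 0,0,30,0,0,0,-0.2]' ; python3 st.py
```

```text
time_s: 18.08
tcp_pos: [704.8, 8.1, 24.6]
tool_rot: [0.12, 0.699, -0.121, 0.694]
wrist_force: [-0.0, 0.3, 0.1]
grip_width: 0.85
time_s: 18.5
tcp_pos: [709.4, 8.2, 30.5]
tool_rot: [0.12, 0.696, -0.12, 0.698]
wrist_force: [0.1, 0.0, -0.1]
grip_width: 0.661
time_s: 18.92
tcp_pos: [709.0, 8.3, 29.6]
tool_rot: [0.12, 0.696, -0.12, 0.697]
wrist_force: [-0.5, 0.5, 6.8]
grip_width: 0.54
t 18.92 tcp [709.    8.3  29.6] fingdir [ 0.002 -0.    -1.   ] jaw 70.4 q [-0.09  0.7   1.42  0.    1.02 -1.31] F [-0.5  0.5  6.8] w 47.5
time_s: 19.33
tcp_pos: [709.6, 8.1, 111.8]
tool_rot: [0.12, 0.696, -0.12, 0.698]
wrist_force: [1.5, 0.2, 0.4]
grip_width: 0.544
time_s: 19.75
tcp_pos: [708.2, 8.2, 138.6]
tool_rot: [0.12, 0.697, -0.12, 0.697]
wrist_force: [0.3, 0.2, -1.2]
grip_width: 0.547
t 19.75 tcp [708.2   8.2 138.6] fingdir [ 0. -0. -1.] jaw 70.4 q [-0.09  0.58  1.34 -0.    1.22 -1.31] F [ 0.3  0.2 -1.2] w 48.1
```

```bash
python3 -m crank '[-10,13,0,0,0,0,-0.2, -26,34,0,0,0,0,-0.2, -44,57,0,0,0,0,-0.2, -62,80,0,0,0,0,-0.2, -80,103,0,0,0,0,-0.2]'; python3 -m crank '[-18,23,0,0,0,0,-0.2, -36,46,0,0,0,0,-0.2, -54,69,0,0,0,0,-0.2, -72,92,0,0,0,0,-0.2, -90,116,0,0,0,0,-0.2]'; python3 -m crank '[-18,23,0,0,0,0,-0.2, -36,46,0,0,0,0,-0.2, -52,69,0,0,0,0,-0.2, -64,84,0,0,0,0,-0.2, -68,90,0,0,0,0,-0.2]'; python3 -m crank '[0,0,0,0,0,0,-0.2, 0,0,-10,0,0,0,-0.2, 0,0,-30,0,0,0,-0.2, 0,0,-50,0,0,0,-0.2, 0,0,-60,0,0,0,-0.2]'; python3 -m crank '[0,0,0,0,0,0,-0.2, 0,0,0,0,0,0,-0.2, 0,0,0,0,0,0,-0.2, 0,0,0,0,0,0,-0.2, 0,0,0,0,0,0,-0.2]'; python3 - <<'E'
from ovl import run
run("wrist","pics/w9.png",[("egg",469.6,316.8,48)])
E
python3 st.py
```

```text
time_s: 20.17
tcp_pos: [626.4, 111.9, 137.2]
tool_rot: [0.12, 0.698, -0.121, 0.696]
wrist_force: [0.8, 0.6, -1.5]
grip_width: 0.541
time_s: 20.58
tcp_pos: [536.4, 227.9, 137.5]
tool_rot: [0.12, 0.697, -0.121, 0.696]
wrist_force: [0.1, 0.3, 0.1]
grip_width: 0.54
time_s: 21.0
tcp_pos: [467.3, 318.7, 137.6]
tool_rot: [0.119, 0.698, -0.12, 0.696]
wrist_force: [0.1, -0.6, -0.6]
grip_width: 0.541
time_s: 21.42
tcp_pos: [469.8, 315.3, 75.9]
tool_rot: [0.12, 0.697, -0.122, 0.696]
wrist_force: [-0.3, -0.7, -0.7]
grip_width: 0.542
time_s: 21.83
tcp_pos: [470.9, 317.5, 79.6]
tool_rot: [0.121, 0.696, -0.12, 0.697]
wrist_force: [-0.4, 0.1, -0.7]
grip_width: 0.544
t 21.88 tcp [470.8 317.5  79.5] fingdir [ 0.002  0.001 -1.   ] jaw 70.4 q [ 0.47  0.48  1.73 -0.    0.93 -0.76] F [ 0.  -0.1 -1.2] w 47.9
```

View pics/w9.png

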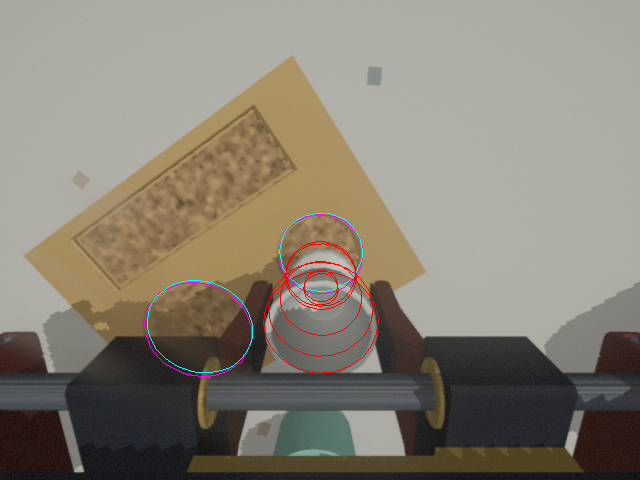

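```bash
python3 -m crank '[-1,0,-8,0,0,0,-0.2, -1,0,-20,0,0,0,-0.2, -1,0,-30,0,0,0,-0.2, -1,0,-34,0,0,0,-0.2, -1,0,-35,0,0,0,-0.2]'; python3 -m crank '[0,0,0,0,0,0,-0.2, 0,0,-0.5,0,0,0,-0.2, 0,0,-1,0,0,0,-0.2, 0,0,-1.5,0,0,0,-0.2, 0,0,-2,0,0,0,-0.2]';python3 st.py; python3 -m crank '[0,0,-0.5,0,0,0,-0.2, 0,0,-1,0,0,0,-0.2, 0,0,-1.5,0,0,0,-0.2, 0,0,-1.5,0,0,0,-0.2, 0,0,-1.5,0,0,0,-0.2]';python3 st.py
```

```text
time_s: 22.3
tcp_pos: [468.2, 316.9, 42.4]
tool_rot: [0.12, 0.697, -0.121, 0.696]
wrist_force: [-0.2, -1.2, -0.9]
grip_width: 0.544
time_s: 22.72
tcp_pos: [469.4, 317.4, 42.0]
tool_rot: [0.12, 0.697, -0.12, 0.697]
wrist_force: [0.2, -0.4, -1.1]
grip_width: 0.543
t 22.72 tcp [469.4 317.4  42. ] fingdir [ 0.001  0.    -1.   ] jaw 70.4 q [ 0.47  0.53  1.76 -0.    0.85 -0.76] F [ 0.2 -0.4 -1.1] w 47.8
time_s: 23.13
tcp_pos: [469.1, 317.2, 40.1]
tool_rot: [0.12, 0.697, -0.12, 0.697]
wrist_force: [-0.5, -0.3, -0.6]
grip_width: 0.544
t 23.13 tcp [469.1 317.2  40.1] fingdir [-0. -0. -1.] jaw 70.4 q [ 0.47  0.53  1.76 -0.    0.85 -0.76] F [-0.5 -0.3 -0.6] w 47.8
```

```bash
python3 -m crank '[0,0,-0.2,0,0,0,-0.2, 0,0,-0.4,0,0,0,-0.2, 0,0,-0.5,0,0,0,-0.2, 0,0,-0.5,0,0,0,-0.2, 0,0,-0.5,0,0,0,-0.2]';python3 st.py; python3 -m crank '[0,0,-0.2,0,0,0,-0.2, 0,0,-0.4,0,0,0,-0.2, 0,0,-0.5,0,0,0,-0.2, 0,0,-0.5,0,0,0,-0.2, 0,0,-0.5,0,0,0,-0.2]';python3 st.py
```

```text
time_s: 23.55
tcp_pos: [469.2, 317.3, 39.7]
tool_rot: [0.12, 0.697, -0.12, 0.697]
wrist_force: [-0.7, -0.6, 1.0]
grip_width: 0.543
t 23.55 tcp [469.2 317.3  39.7] fingdir [ 0. -0. -1.] jaw 70.4 q [ 0.47  0.53  1.76 -0.    0.85 -0.76] F [-0.7 -0.6  1. ] w 47.8
time_s: 23.97
tcp_pos: [469.4, 317.4, 39.6]
tool_rot: [0.12, 0.697, -0.12, 0.697]
wrist_force: [1.1, -0.5, 4.9]
grip_width: 0.545
t 23.97 tcp [469.4 317.4  39.6] fingdir [ 0.001  0.    -1.   ] jaw 70.4 q [ 0.47  0.54  1.76 -0.    0.85 -0.76] F [ 1.1 -0.5  4.9] w 47.9
```

```bash
python3 -m crank '[0,0,0.3,0,0,0,-0.2, 0,0,0.3,0,0,0,0.2, 0,0,0.3,0,0,0,0.3, 0,0,0.3,0,0,0,0.5, 0,0,0.3,0,0,0,0.5]'; python3 -m crank '[0,0,0,0,0,0,0.5, 0,0,10,0,0,0,0.5, 0,0,30,0,0,0,0.5, 0,0,60,0,0,0,0.5, 0,0,90,0,0,0,0.7]';python3 -m crank '[0,0,10,0,0,0,1, 10,-4,10,0,0,0,1, 30,-12,10,0,0,0,1, 56,-22,10,0,0,0,1, 84,-33,10,0,0,0,1]'; python3 -m crank '[24,-10,0,0,0,0,1, 46,-18,0,0,0,0,1, 60,-24,0,0,0,0,1, 66,-25,0,0,0,0,1, 66,-25,0,0,0,0,1]';  python3 -m crank '[0,0,0,0,0,0,1, 0,0,0,0,0,0,1, 0,0,0,0,0,0,1, 0,0,0,0,0,0,1, 0,0,0,0,0,0,1]'; python3 - <<'E'
from ovl import run
run("wrist","pics/w10.png",[("egg",469.4,317.3,10),("low",618.7,259.3,0)])
E
python3 st.py
```

```text
time_s: 24.38
tcp_pos: [468.9, 317.2, 39.2]
tool_rot: [0.12, 0.697, -0.12, 0.697]
wrist_force: [-0.2, 1.4, -0.0]
grip_width: 0.739
time_s: 24.8
tcp_pos: [468.3, 316.8, 130.3]
tool_rot: [0.12, 0.697, -0.121, 0.696]
wrist_force: [0.5, 0.3, -0.2]
grip_width: 0.794
time_s: 25.22
tcp_pos: [553.0, 283.5, 138.2]
tool_rot: [0.119, 0.698, -0.12, 0.696]
wrist_force: [0.2, 1.2, -0.8]
grip_width: 1.0
time_s: 25.63
tcp_pos: [620.1, 258.2, 137.8]
tool_rot: [0.121, 0.697, -0.121, 0.696]
wrist_force: [-0.3, 0.9, -0.5]
grip_width: 1.002
time_s: 26.05
tcp_pos: [618.5, 259.7, 139.6]
tool_rot: [0.12, 0.697, -0.12, 0.697]
wrist_force: [0.2, -1.2, -0.1]
grip_width: 1.004
t 26.1 tcp [618.7 259.6 139.7] fingdir [ 0. -0. -1.] jaw 70.5 q [ 0.29  0.53  1.43 -0.    1.17 -0.94] F [-0.1 -0.5  0.3] w 88.2
```

View pics/w10.png

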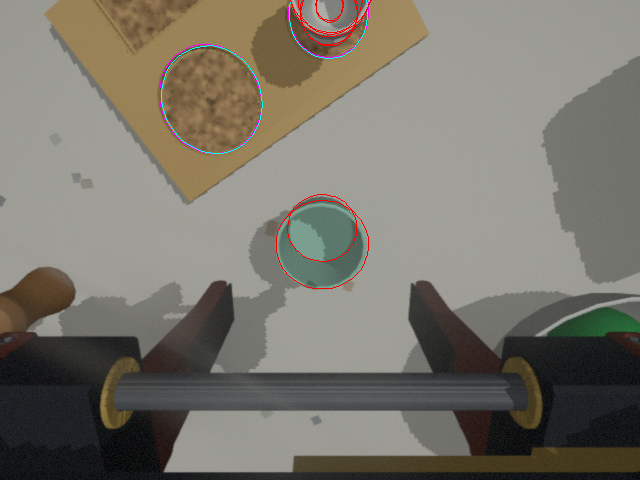

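```bash
python3 -m crank '[0,0,-30,0,0,0,1, 0,0,-62,0,0,0,1, 0,0,-94,0,0,0,1, 0,0,-116,0,0,0,1, 0,0,-124,0,0,0,1]'; python3 -m crank '[0,0,-1,0,0,0,1, 0,0,-1,0,0,0,1, 0,0,-1,0,0,0,0.5, 0,0,-1,0,0,0,0.2, 0,0,-1,0,0,0,0.2]' 12;python3 -m crank '[0,0,0,0,0,0,0.2, 0,0,0,0,0,0,0.2, 0,0,0,0,0,0,0.2, 0,0,0,0,0,0,0.2, 0,0,0,0,0,0,0.2]';python3 st.py; python3 -m crank '[0,0,5,0,0,0,0.2, 0,0,20,0,0,0,0.2, 0,0,45,0,0,0,0.2, 0,0,70,0,0,0,0.2, 0,0,80,0,0,0,0.2]' ; python3 -m crank '[0,0,10,0,0,0,0.2, 0,0,10,0,0,0,0.2, 0,0,10,0,0,0,0.2, 0,0,10,0,0,0,0.2, 0,0,10,0,0,0,0.2]' ; python3 st.py
```

```text
time_s: 26.52
tcp_pos: [616.3, 258.5, 11.8]
tool_rot: [0.119, 0.699, -0.121, 0.695]
wrist_force: [-0.7, -0.5, -0.8]
grip_width: 1.0
time_s: 26.93
tcp_pos: [620.3, 259.7, 16.2]
tool_rot: [0.121, 0.696, -0.12, 0.698]
wrist_force: [0.2, -0.1, -0.3]
grip_width: 0.811
time_s: 27.35
tcp_pos: [620.1, 259.6, 15.9]
tool_rot: [0.121, 0.696, -0.12, 0.698]
wrist_force: [-1.1, -0.1, 6.8]
grip_width: 0.765
t 27.35 tcp [620.1 259.6  15.9] fingdir [ 0.002  0.001 -1.   ] jaw 70.4 q [ 0.29  0.68  1.52 -0.    0.94 -0.94] F [-1.1 -0.1  6.8] w 67.3
time_s: 27.77
tcp_pos: [620.8, 259.8, 97.9]
tool_rot: [0.121, 0.695, -0.12, 0.698]
wrist_force: [1.0, -0.5, -0.1]
grip_width: 0.77
time_s: 28.18
tcp_pos: [618.0, 258.9, 102.8]
tool_rot: [0.12, 0.698, -0.121, 0.696]
wrist_force: [-0.2, 0.3, -1.3]
grip_width: 0.767
t 28.18 tcp [618.  258.9 102.8] fingdir [-0.003 -0.001 -1.   ] jaw 70.4 q [ 0.29  0.57  1.47 -0.    1.11 -0.94] F [-0.2  0.3 -1.3] w 67.5
```

```bash
python3 -m crank '[-15,-5,0,0,0,0,0.2, -40,-14,0,0,0,0,0.2, -68,-24,0,0,0,0,0.2, -96,-34,0,0,0,0,0.2, -116,-42,0,0,0,0,0.2]'; python3 -m crank '[-6,-2,0,0,0,0,0.2, -8,-3,-8,0,0,0,0.2, -8,-3,-20,0,0,0,0.2, -8,-3,-30,0,0,0,0.2, -8,-3,-35,0,0,0,0.2]'; python3 -m crank '[0,0,0,0,0,0,0.2, 0,0,0,0,0,0,0.2, 0,0,0,0,0,0,0.2, 0,0,0,0,0,0,0.2, 0,0,0,0,0,0,0.2]'; python3 - <<'E'
from ovl import run
run("wrist","pics/w11.png",[("egg",469.4,317.3,10),("low",494.5,214.8,52)])
E
python3 st.py
```

```text
time_s: 28.6
tcp_pos: [499.4, 216.2, 103.1]
tool_rot: [0.12, 0.698, -0.121, 0.695]
wrist_force: [0.4, -0.6, -1.3]
grip_width: 0.767
time_s: 29.02
tcp_pos: [495.8, 214.4, 67.6]
tool_rot: [0.12, 0.697, -0.12, 0.697]
wrist_force: [-0.6, 0.3, -0.9]
grip_width: 0.768
time_s: 29.43
tcp_pos: [495.6, 214.4, 69.8]
tool_rot: [0.12, 0.697, -0.12, 0.697]
wrist_force: [0.0, -0.4, -0.8]
grip_width: 0.764
t 29.48 tcp [495.5 214.4  69.8] fingdir [ 0.001  0.    -1.   ] jaw 70.4 q [ 0.28  0.46  1.8  -0.    0.88 -0.95] F [-0.5 -0.5 -1. ] w 67.8
```

View pics/w11.png

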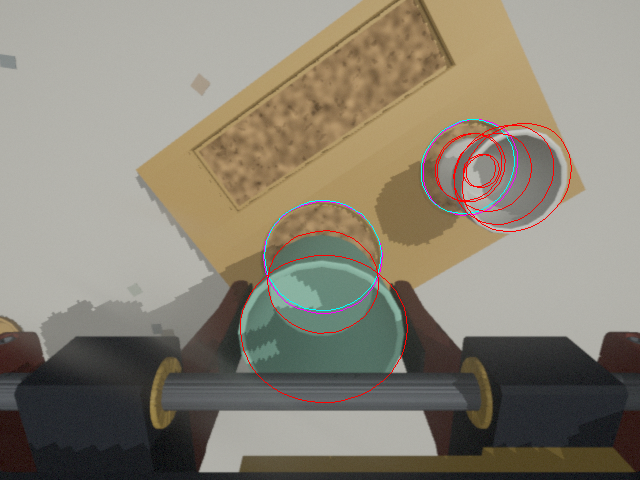

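```bash
python3 -m crank '[-1,0,-8,0,0,0,0.2, -1,0,-22,0,0,0,0.2, -1,0,-34,0,0,0,0.2, -1,0,-39,0,0,0,0.2, -1,0,-40,0,0,0,0.2]'; python3 -m crank '[0,0,0,0,0,0,0.2, 0,0,-0.5,0,0,0,0.2, 0,0,-1,0,0,0,0.2, 0,0,-1.5,0,0,0,0.2, 0,0,-2,0,0,0,0.2]';python3 st.py; python3 -m crank '[0,0,-0.4,0,0,0,0.2, 0,0,-0.8,0,0,0,0.2, 0,0,-1.2,0,0,0,0.2, 0,0,-1.2,0,0,0,0.2, 0,0,-1.2,0,0,0,0.2]';python3 st.py
```

```text
time_s: 29.9
tcp_pos: [493.1, 213.9, 28.2]
tool_rot: [0.12, 0.698, -0.121, 0.696]
wrist_force: [-0.3, 0.2, -1.5]
grip_width: 0.766
time_s: 30.32
tcp_pos: [494.5, 214.4, 27.8]
tool_rot: [0.12, 0.697, -0.12, 0.697]
wrist_force: [-0.7, -0.2, -1.1]
grip_width: 0.767
t 30.32 tcp [494.5 214.4  27.8] fingdir [ 0.001  0.    -1.   ] jaw 70.4 q [ 0.28  0.53  1.83 -0.    0.78 -0.95] F [-0.7 -0.2 -1.1] w 67.5
time_s: 30.73
tcp_pos: [494.1, 214.3, 26.2]
tool_rot: [0.12, 0.697, -0.12, 0.697]
wrist_force: [0.0, 0.4, -0.5]
grip_width: 0.768
t 30.73 tcp [494.1 214.3  26.2] fingdir [-0. -0. -1.] jaw 70.4 q [ 0.28  0.53  1.83 -0.    0.78 -0.95] F [ 0.   0.4 -0.5] w 67.6
```

```bash
python3 -m crank '[0,0,-0.2,0,0,0,0.2, 0,0,-0.4,0,0,0,0.2, 0,0,-0.6,0,0,0,0.2, 0,0,-0.6,0,0,0,0.2, 0,0,-0.6,0,0,0,0.2]';python3 st.py; python3 -m crank '[0,0,-0.2,0,0,0,0.2, 0,0,-0.4,0,0,0,0.2, 0,0,-0.4,0,0,0,0.2, 0,0,-0.4,0,0,0,0.2, 0,0,-0.4,0,0,0,0.2]';python3 st.py
```

```text
time_s: 31.15
tcp_pos: [494.1, 214.3, 25.9]
tool_rot: [0.12, 0.697, -0.12, 0.697]
wrist_force: [-2.0, -0.5, 6.0]
grip_width: 0.77
t 31.15 tcp [494.1 214.3  25.9] fingdir [ 0. -0. -1.] jaw 70.4 q [ 0.28  0.53  1.83 -0.    0.78 -0.95] F [-2.  -0.5  6. ] w 67.7
time_s: 31.57
tcp_pos: [494.1, 214.3, 25.8]
tool_rot: [0.12, 0.697, -0.12, 0.697]
wrist_force: [-2.2, -0.7, 9.1]
grip_width: 0.772
t 31.57 tcp [494.1 214.3  25.8] fingdir [ 0. -0. -1.] jaw 70.4 q [ 0.28  0.53  1.83 -0.    0.78 -0.95] F [-2.2 -0.7  9.1] w 67.9
```

```bash
python3 -m crank '[0,0,0.5,0,0,0,0.2, 0,0,0.5,0,0,0,0.7, 0,0,0.5,0,0,0,0.8, 0,0,0.5,0,0,0,0.9, 0,0,0.5,0,0,0,0.95]'; python3 -m crank '[0,0,0,0,0,0,0.95, 0,0,8,0,0,0,0.95, 0,0,28,0,0,0,0.95, 0,0,58,0,0,0,0.95, 0,0,90,0,0,0,0.95]';python3 st.py; python3 -m crank '[0,0,10,0,0,0,0, -5,-20,10,0,0,5,0, -12,-48,10,0,0,12,0, -20,-80,10,0,0,18,-0.3, -28,-112,10,0,0,24,-0.3]'; python3 -m crank '[-8,-32,0,0,0,4,-0.3, -16,-64,0,0,0,4,-0.3, -24,-96,0,0,0,4,-0.3, -30,-118,0,0,0,4,-0.3, -32,-127,0,0,0,4,-0.3]';  python3 -m crank '[0,0,0,0,0,0,-0.3, 0,0,0,0,0,0,-0.3, 0,0,0,0,0,0,-0.3, 0,0,0,0,0,0,-0.3, 0,0,0,0,0,0,-0.3]'; python3 st.py; cat > sp.py <<'E'
from fit import *; from rig import vision
import sys
def spoon(cam,out,p0,win,smin=80):
    c=vision.camera(cam); im=c["color"][:,:,::-1].copy(); h=cv2.cvtColor(im,cv2.COLOR_BGR2HSV).astype(int)
    m=((abs(h[...,0]-17)<8)&(h[...,1]>smin)).astype(np.uint8)
    x0,y0,w,hh=win; sub=m[y0:y0+hh,x0:x0+w]; l,lab,st,ce=cv2.connectedComponentsWithStats(sub)
    # component nearest projected p0
    u=proj(c,[p0[0]+20*np.cos(p0[2]),p0[1]+20*np.sin(p0[2]),8])[0]-[x0,y0]
    ys,xs=np.nonzero(lab); i=lab[ys,xs][np.argmin((xs-u[0])**2+(ys-u[1])**2)]
    mm=np.zeros_like(m); mm[y0:y0+hh,x0:x0+w]=lab==i
    cs,_=cv2.findContours(mm,0,1); cv2.drawContours(mm,cs,-1,1,-1)
    p,e=fit(c,mm,"spoon",p0,win); print(cam,np.round(p,3),round(e,3))
    r=(rend(c,"spoon",p,(0,0,640,480))>.5).astype(np.uint8); cs,_=cv2.findContours(r,0,1); cv2.drawContours(im,cs,-1,(0,0,255),1)
    cv2.imwrite(out,im); return p
E
python3 - <<'E'
from sp import *
spoon("wrist","pics/w12.png",[424,-26.6,.14],(0,0,640,330))
run=__import__("ovl").run
run("scene","pics/s12.png",[("tall",434.1,-211.2,10),("shot",415.4,-314,10),("egg",469.4,317.3,10),("low",494.3,214.4,10)])
E
```

```text
time_s: 31.98
tcp_pos: [494.1, 214.3, 25.5]
tool_rot: [0.12, 0.697, -0.12, 0.697]
wrist_force: [1.0, -0.6, 0.3]
grip_width: 0.967
time_s: 32.4
tcp_pos: [492.9, 213.9, 116.2]
tool_rot: [0.12, 0.698, -0.121, 0.696]
wrist_force: [0.8, -0.2, 0.6]
grip_width: 0.979
t 32.4 tcp [492.9 213.9 116.2] fingdir [-0.003 -0.001 -1.   ] jaw 70.4 q [ 0.28  0.39  1.76 -0.    0.99 -0.95] F [ 0.8 -0.2  0.6] w 86.1
time_s: 32.82
tcp_pos: [465.6, 101.5, 125.8]
tool_rot: [-0.03, 0.706, 0.03, 0.707]
wrist_force: [1.3, -0.6, -0.2]
grip_width: 0.63
time_s: 33.23
tcp_pos: [432.9, -27.0, 125.7]
tool_rot: [-0.051, 0.705, 0.051, 0.705]
wrist_force: [0.3, 0.1, -0.7]
grip_width: 0.353
time_s: 33.65
tcp_pos: [434.3, -23.7, 125.7]
tool_rot: [-0.052, 0.705, 0.052, 0.705]
wrist_force: [-0.6, -0.2, -0.7]
grip_width: 0.345
t 33.65 tcp [434.3 -23.7 125.7] fingdir [ 0.  0. -1.] jaw 98.5 q [-0.21  0.25  1.97  0.    0.92 -1.93] F [-0.6 -0.2 -0.7] w 30.4
wrist [ 4.25977e+02 -2.79080e+01  1.42000e-01] 0.218
```

View pics/w12.png

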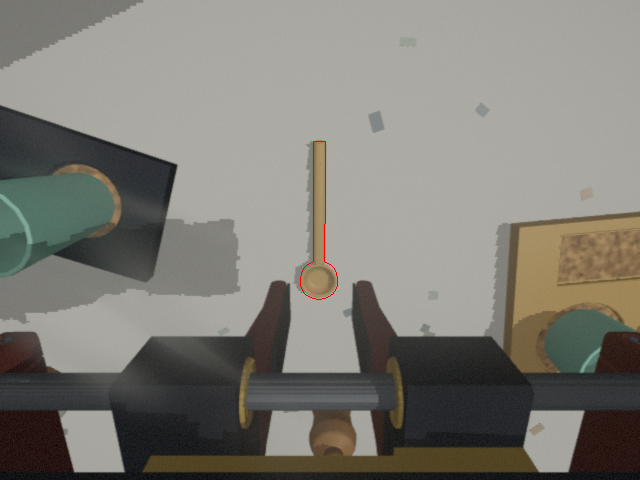

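View pics/s12.png

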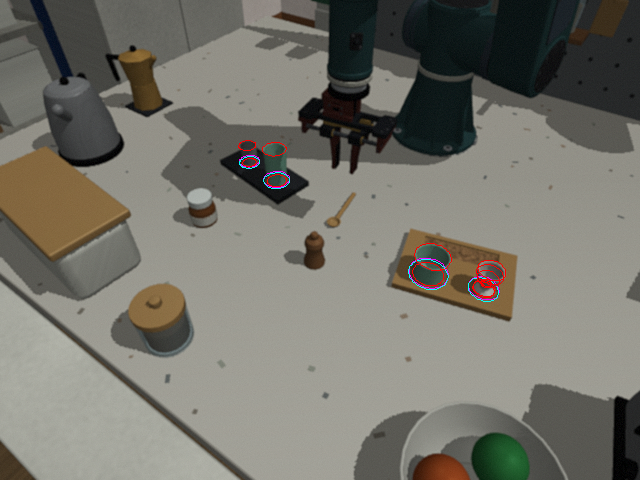

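```bash
python3 -m crank '[1,-2,-30,0,0,0,-0.3, 1,-2,-60,0,0,0,-0.3, 1,-2,-88,0,0,0,-0.3, 1,-2,-104,0,0,0,-0.3, 1,-2,-110,0,0,0,-0.3]'; python3 -m crank '[0,0,0,0,0,0,-0.3, 0,0,-2,0,0,0,-0.3, 0,0,-5,0,0,0,-0.3, 0,0,-8,0,0,0,-0.3, 0,0,-9,0,0,0,-0.3]';  python3 -m crank '[0,0,0,0,0,0,-0.3, 0,0,-1,0,0,0,-0.3, 0,0,-2,0,0,0,-0.3, 0,0,-3,0,0,0,-0.3, 0,0,-3,0,0,0,-0.3]'; python3 st.py; python3 - <<'E'
from sp import *
spoon("wrist","pics/w13.png",[425.5,-27.3,.142],(0,0,640,330))
E
```

```text
time_s: 34.17
tcp_pos: [433.6, -26.1, 13.6]
tool_rot: [-0.052, 0.707, 0.052, 0.704]
wrist_force: [-0.8, 0.7, -0.3]
grip_width: 0.349
time_s: 34.58
tcp_pos: [435.7, -26.9, 7.2]
tool_rot: [-0.052, 0.705, 0.052, 0.706]
wrist_force: [-0.4, 0.6, 0.5]
grip_width: 0.352
time_s: 35.0
tcp_pos: [435.0, -26.7, 3.6]
tool_rot: [-0.052, 0.705, 0.052, 0.705]
wrist_force: [0.4, 0.7, 1.4]
grip_width: 0.35
t 35.0 tcp [435.  -26.7   3.6] fingdir [-0. -0. -1.] jaw 98.4 q [-0.22  0.48  2.07 -0.    0.59 -1.94] F [0.4 0.7 1.4] w 30.8
wrist [ 4.26055e+02 -2.80380e+01  1.40000e-01] 0.129
```

View pics/w13.png

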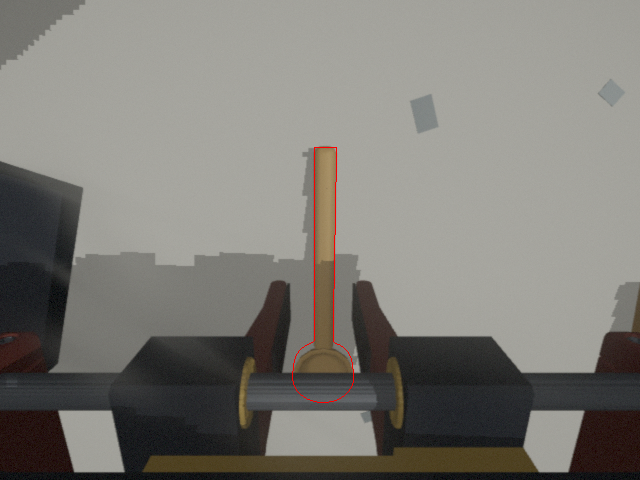

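```bash
python3 -m crank '[0,0,-0.5,0,0,0,-0.5, 0,0,-1,0,0,0,-0.6, 0,0,-1,0,0,0,-0.7, 0,0,-1,0,0,0,-0.9, 0,0,-1,0,0,0,-0.9]' 15; python3 -m crank '[0,0,0,0,0,0,-0.95, 0,0,0,0,0,0,-0.95, 0,0,0,0,0,0,-0.95, 0,0,0,0,0,0,-0.95, 0,0,0,0,0,0,-0.95]';python3 st.py; python3 -m crank '[0,0,3,0,0,0,-0.95, 0,0,10,0,0,0,-0.95, 0,0,22,0,0,0,-0.95, 0,0,35,0,0,0,-0.95, 0,0,42,0,0,0,-0.95]'; python3 -m crank '[0,0,10,0,0,0,-0.95, 0,0,20,0,0,0,-0.95, 0,0,25,0,0,0,-0.95, 0,0,25,0,0,0,-0.95, 0,0,25,0,0,0,-0.95]'; python3 -m crank '[0,0,0,0,0,0,-0.95, 0,0,0,0,0,0,-0.95, 0,0,0,0,0,0,-0.95, 0,0,0,0,0,0,-0.95, 0,0,0,0,0,0,-0.95]';python3 st.py; python3 - <<'E'
from ovl import run
run("wrist","pics/w14.png",[])
run("scene","pics/s14.png",[],(270,400,120,250),4)
E
```

```text
time_s: 35.47
tcp_pos: [435.1, -26.7, 2.7]
tool_rot: [-0.052, 0.705, 0.052, 0.705]
wrist_force: [-1.0, 0.1, -0.1]
grip_width: 0.109
time_s: 35.88
tcp_pos: [435.1, -26.7, 2.7]
tool_rot: [-0.052, 0.705, 0.052, 0.705]
wrist_force: [-0.5, -1.0, 0.1]
grip_width: 0.113
t 35.88 tcp [435.1 -26.7   2.7] fingdir [ 0. -0. -1.] jaw 98.4 q [-0.22  0.48  2.07 -0.    0.59 -1.94] F [-0.5 -1.   0.1] w 10.0
time_s: 36.3
tcp_pos: [435.6, -26.8, 46.2]
tool_rot: [-0.052, 0.705, 0.052, 0.706]
wrist_force: [0.1, 0.3, -0.1]
grip_width: 0.11
time_s: 36.72
tcp_pos: [435.3, -26.8, 69.9]
tool_rot: [-0.052, 0.705, 0.052, 0.706]
wrist_force: [-0.1, -0.0, 0.0]
grip_width: 0.115
time_s: 37.13
tcp_pos: [434.9, -26.7, 69.4]
tool_rot: [-0.052, 0.705, 0.052, 0.705]
wrist_force: [0.5, 0.3, 0.6]
grip_width: 0.11
t 37.13 tcp [434.9 -26.7  69.4] fingdir [-0.001  0.    -1.   ] jaw 98.4 q [-0.22  0.35  2.02 -0.    0.77 -1.94] F [0.5 0.3 0.6] w 9.7
```

View pics/w14.png

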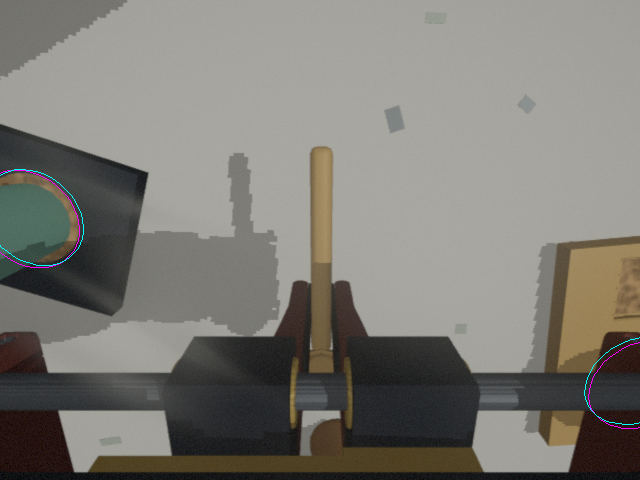

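View pics/s14.png

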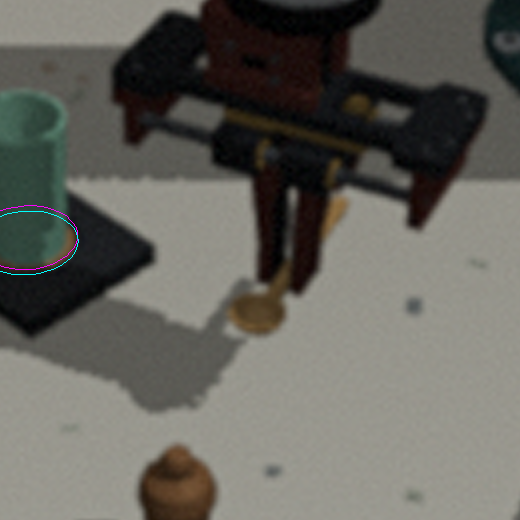

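```bash
python3 -m crank '[0,0,10,0,0,-4,-0.95, -1,8,22,0,0,-10,-0.95, -4,30,25,0,0,-17,-0.95, -7,60,25,0,0,-24,-0.95, -10,92,25,0,0,-31,-0.95]'; python3 -m crank '[-3,30,0,0,0,-7,-0.95, -6,60,0,0,0,-14,-0.95, -9,90,0,0,0,-21,-0.95, -12,120,0,0,0,-28,-0.95, -14,140,0,0,0,-35,-0.95]'; python3 -m crank '[-1,15,0,0,0,-7,-0.95, -2,25,0,0,0,-14,-0.95, -2,30,0,0,0,-18.4,-0.95, -2,30,0,0,0,-18.4,-0.95, -2,30,0,0,0,-18.4,-0.95]'; python3 -m crank '[0,0,-5,0,0,0,-0.95, 0,0,-18,0,0,0,-0.95, 0,0,-30,0,0,0,-0.95, 0,0,-35,0,0,0,-0.95, 0,0,-35,0,0,0,-0.95]';  python3 -m crank '[0,0,0,0,0,0,-0.95, 0,0,0,0,0,0,-0.95, 0,0,0,0,0,0,-0.95, 0,0,0,0,0,0,-0.95, 0,0,0,0,0,0,-0.95]';python3 st.py; cat > gv.py <<'E'
import sys
from fit import *; from rig import vision
def g(cam,out,p=None,z=0,crop=None,f=1):
    c=vision.camera(cam); im=cv2.resize(c["color"][:,:,::-1].copy(),None,fx=f,fy=f,interpolation=cv2.INTER_CUBIC)
    d=lambda P,col: cv2.polylines(im,[np.round((proj(c,P)+.5)*f-.5).astype(np.int32).reshape(-1,1,2)],True,col,1)
    R=lambda t:np.array([[np.cos(t),-np.sin(t)],[np.sin(t),np.cos(t)]])
    q=np.array([[-70,-75],[-26,-75],[-26,75],[-70,75]])@R(.24).T+[453.5,256.2]
    d(np.c_[q,[14]*4],(255,0,255)); d(np.c_[q,[10]*4],(255,255,0))
    if p is not None:
        q=np.array([[-65,-5],[37,-5],[37,5],[-65,5]])@R(p[2]).T+p[:2]; d(np.c_[q,[z+8]*4],(0,0,255))
        b=R(p[2])@[49,0]+p[:2]; d(ring(*b,z+9,16),(0,0,255))
    if crop: x0,x1,y0,y1=[int(v*f) for v in crop]; im=im[y0:y1,x0:x1]
    cv2.imwrite(out,im)
E
python3 - <<'E'
from gv import g
g("wrist","pics/w15.png",(406.9,244.8,-1.331),57)
g("scene","pics/s15.png",(406.9,244.8,-1.331),57,(380,540,200,320),5)
E
```

```text
time_s: 37.65
tcp_pos: [425.9, 62.5, 95.1]
tool_rot: [0.136, 0.693, -0.136, 0.694]
wrist_force: [0.1, 0.1, 0.3]
grip_width: 0.113
time_s: 38.07
tcp_pos: [411.1, 204.1, 94.8]
tool_rot: [0.33, 0.625, -0.33, 0.625]
wrist_force: [0.0, -0.4, -0.3]
grip_width: 0.11
time_s: 38.48
tcp_pos: [409.4, 232.1, 94.6]
tool_rot: [0.423, 0.566, -0.423, 0.566]
wrist_force: [0.1, -0.2, -0.8]
grip_width: 0.112
time_s: 38.9
tcp_pos: [408.5, 231.1, 58.5]
tool_rot: [0.423, 0.566, -0.425, 0.565]
wrist_force: [-0.3, 0.5, -0.3]
grip_width: 0.108
time_s: 39.32
tcp_pos: [409.8, 232.2, 60.1]
tool_rot: [0.424, 0.566, -0.424, 0.566]
wrist_force: [0.1, 0.1, -0.4]
grip_width: 0.111
t 39.32 tcp [409.8 232.2  60.1] fingdir [ 0.001  0.    -1.   ] jaw 16.3 q [0.37 0.4  1.96 0.   0.78 0.08] F [ 0.1  0.1 -0.4] w 9.8
```

View pics/w15.png

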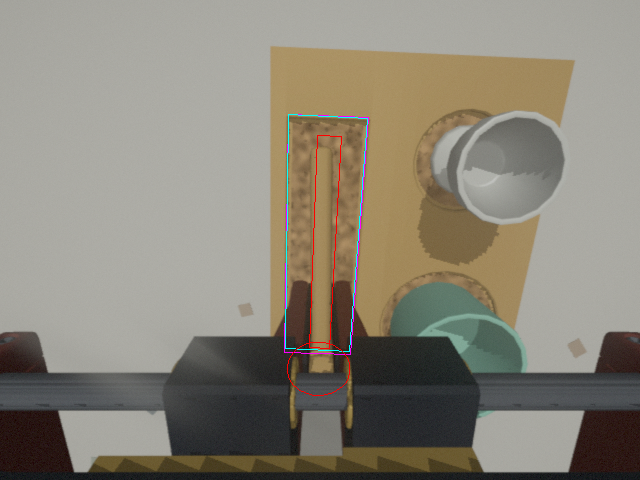

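View pics/s15.png

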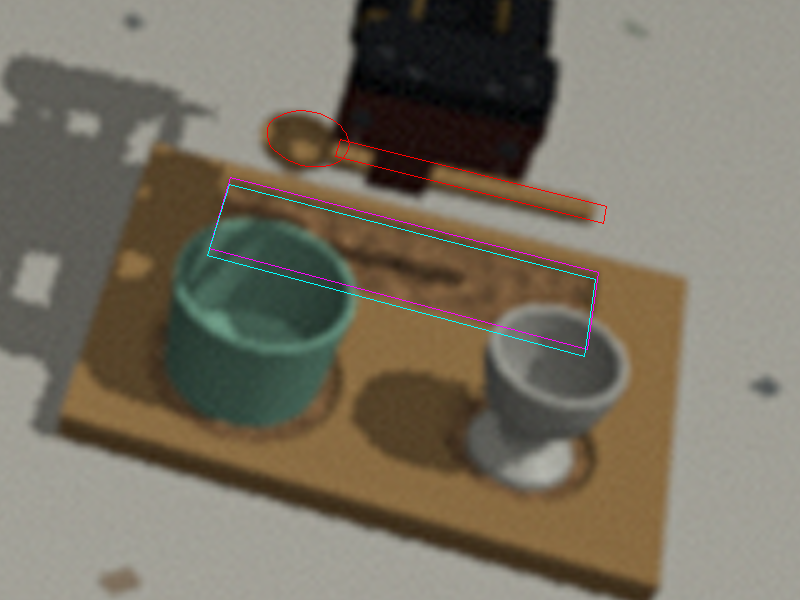

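```bash
python3 -m crank '[0,2,0,0,0,-1,-0.95, 0,3.5,-8,0,0,-2.3,-0.95, 0,3.5,-20,0,0,-2.3,-0.95, 0,3.5,-32,0,0,-2.3,-0.95, 0,3.5,-38,0,0,-2.3,-0.95]'; python3 -m crank '[0,0,0,0,0,0,-0.95, 0,0,0,0,0,0,-0.95, 0,0,0,0,0,0,-0.95, 0,0,0,0,0,0,-0.95, 0,0,0,0,0,0,-0.95]';python3 st.py; python3 - <<'E'
from gv import g
g("wrist","pics/w16.png",(406.9,244.8,-1.331),20,(220,440,130,330),3)
g("scene","pics/s16.png",(406.9,244.8,-1.331),20,(380,540,200,320),5)
E
```

```text
time_s: 39.83
tcp_pos: [409.1, 235.5, 20.8]
tool_rot: [0.435, 0.557, -0.436, 0.557]
wrist_force: [0.2, 0.3, 0.0]
grip_width: 0.115
time_s: 40.25
tcp_pos: [409.9, 235.7, 22.3]
tool_rot: [0.436, 0.557, -0.435, 0.557]
wrist_force: [-0.4, -0.3, 0.4]
grip_width: 0.107
t 40.25 tcp [409.9 235.7  22.3] fingdir [ 0.001  0.    -1.   ] jaw 14.0 q [0.38 0.47 1.98 0.   0.69 0.13] F [-0.4 -0.3  0.4] w 9.4
```

View pics/w16.png

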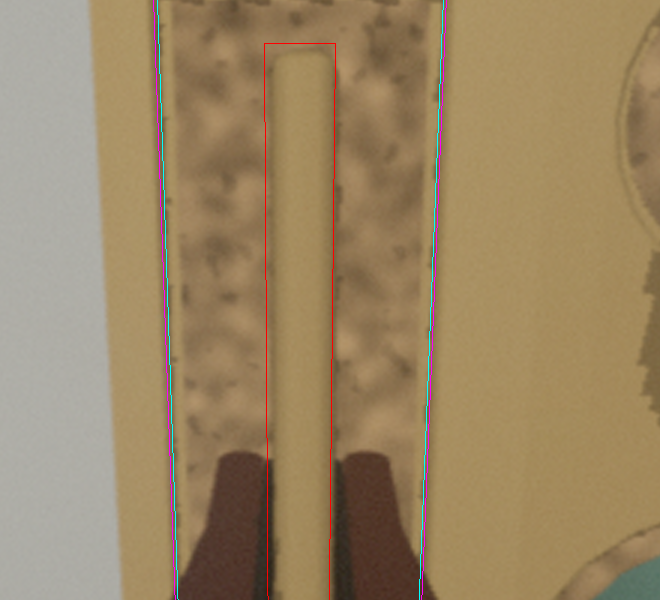

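View pics/s16.png

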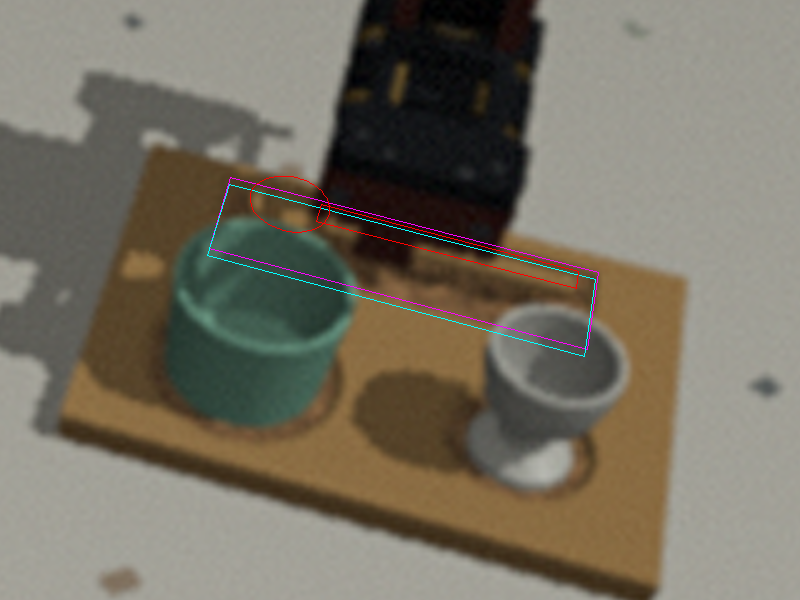

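```bash
python3 -m crank '[-0.5,0,-2,0,0,0,-0.95, -0.5,0,-4,0,0,0,-0.95, -0.5,0,-6,0,0,0,-0.95, -0.5,0,-7.5,0,0,0,-0.95, -0.5,0,-7.5,0,0,0,-0.95]'; python3 -m crank '[0,0,0,0,0,0,-0.95, 0,0,-0.3,0,0,0,-0.95, 0,0,-0.6,0,0,0,-0.95, 0,0,-1,0,0,0,-0.95, 0,0,-1,0,0,0,-0.95]';python3 st.py;python3 -m crank '[0,0,-0.2,0,0,0,-0.95, 0,0,-0.4,0,0,0,-0.95, 0,0,-0.6,0,0,0,-0.95, 0,0,-0.6,0,0,0,-0.95, 0,0,-0.6,0,0,0,-0.95]';python3 st.py
```

```text
time_s: 40.77
tcp_pos: [408.7, 235.4, 13.8]
tool_rot: [0.435, 0.557, -0.436, 0.557]
wrist_force: [-0.2, -0.6, -0.3]
grip_width: 0.113
time_s: 41.18
tcp_pos: [409.0, 235.5, 13.2]
tool_rot: [0.435, 0.557, -0.436, 0.557]
wrist_force: [-0.4, 0.7, 0.1]
grip_width: 0.113
t 41.18 tcp [409.  235.5  13.2] fingdir [-0. -0. -1.] jaw 14.0 q [0.38 0.49 1.99 0.   0.66 0.13] F [-0.4  0.7  0.1] w 9.9
time_s: 41.6
tcp_pos: [409.1, 235.5, 12.7]
tool_rot: [0.436, 0.557, -0.436, 0.557]
wrist_force: [0.2, -0.6, 0.9]
grip_width: 0.108
t 41.6 tcp [409.1 235.5  12.7] fingdir [-0.  0. -1.] jaw 14.0 q [0.38 0.49 1.99 0.   0.66 0.13] F [ 0.2 -0.6  0.9] w 9.5
```

```bash
python3 -m crank '[0,0,-0.2,0,0,0,-0.95, 0,0,-0.4,0,0,0,-0.95, 0,0,-0.4,0,0,0,-0.95, 0,0,-0.4,0,0,0,-0.95, 0,0,-0.4,0,0,0,-0.95]'; python3 st.py; python3 -m crank '[0,0,0,0,0,0,-0.78, 0,0,0,0,0,0,-0.74, 0,0,0,0,0,0,-0.7, 0,0,0,0,0,0,-0.7, 0,0,0,0,0,0,-0.7]';python3 st.py; python3 -m crank '[0,0,2,0,0,0,-0.7, 0,0,6,0,0,0,-0.7, 0,0,14,0,0,0,-0.7, 0,0,30,0,0,0,-0.6, 0,0,60,0,0,0,-0.5]'; python3 -m crank '[0,0,30,0,0,0,-0.5, 0,0,60,0,0,0,-0.5, 0,0,90,0,0,0,-0.5, 0,0,100,0,0,0,-0.5, 0,0,100,0,0,0,-0.5]'; python3 -m crank '[0,0,0,0,0,0,-0.5, 0,0,0,0,0,0,-0.5, 0,0,0,0,0,0,-0.5, 0,0,0,0,0,0,-0.5, 0,0,0,0,0,0,-0.5]';python3 st.py; python3 - <<'E'
from gv import g
g("wrist","pics/w17.png",(406.9,244.8,-1.331),10)
g("scene","pics/s17.png",(406.9,244.8,-1.331),10,(380,540,200,320),5)
E
```

```text
time_s: 42.02
tcp_pos: [409.0, 235.5, 12.6]
tool_rot: [0.436, 0.557, -0.435, 0.557]
wrist_force: [-1.0, -0.9, 7.8]
grip_width: 0.11
t 42.02 tcp [409.  235.5  12.6] fingdir [ 0.  0. -1.] jaw 14.0 q [0.38 0.49 1.99 0.   0.66 0.13] F [-1.  -0.9  7.8] w 9.7
time_s: 42.43
tcp_pos: [409.0, 235.5, 12.1]
tool_rot: [0.435, 0.557, -0.436, 0.557]
wrist_force: [-0.3, 0.4, 0.0]
grip_width: 0.154
t 42.43 tcp [409.  235.5  12.1] fingdir [-0. -0. -1.] jaw 14.0 q [0.38 0.49 1.99 0.   0.66 0.13] F [-0.3  0.4  0. ] w 13.6
time_s: 42.85
tcp_pos: [407.1, 234.7, 71.5]
tool_rot: [0.434, 0.558, -0.437, 0.556]
wrist_force: [0.8, -0.4, -0.5]
grip_width: 0.233
time_s: 43.27
tcp_pos: [411.1, 236.4, 175.9]
tool_rot: [0.438, 0.556, -0.433, 0.558]
wrist_force: [0.1, -0.0, -0.2]
grip_width: 0.252
time_s: 43.68
tcp_pos: [408.4, 235.3, 171.2]
tool_rot: [0.435, 0.557, -0.436, 0.557]
wrist_force: [0.1, 0.4, -0.8]
grip_width: 0.249
t 43.68 tcp [408.4 235.3 171.2] fingdir [-0.002 -0.001 -1.   ] jaw 14.0 q [0.38 0.23 1.84 0.   1.07 0.13] F [ 0.1  0.4 -0.8] w 21.9
```

View pics/w17.png

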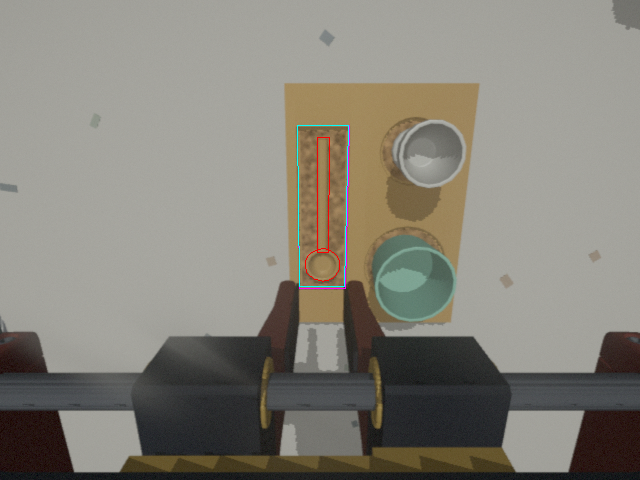

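View pics/s17.png

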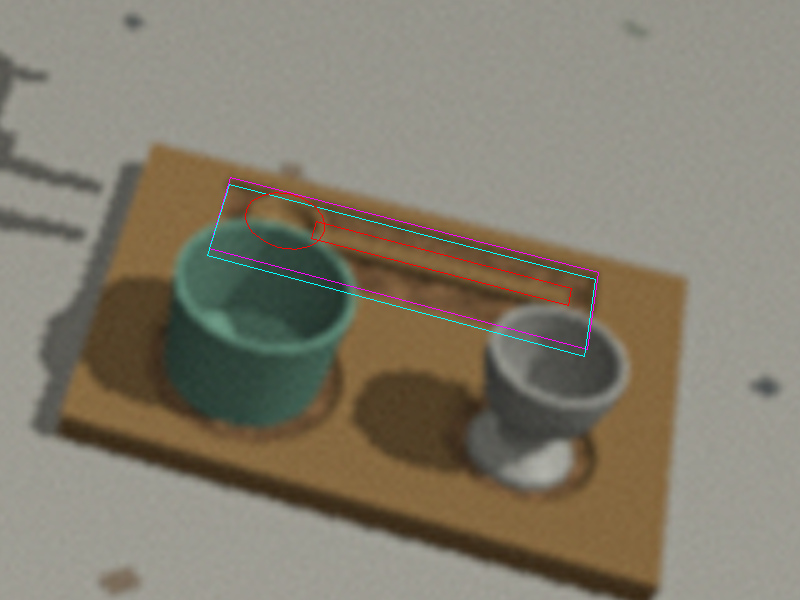

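```bash
python3 - <<'E'
from ovl import run
I=[("tall",434.1,-211.2,10),("shot",415.4,-314,10)]
run("scene","pics/s18.png",I,(170,350,120,250),4)
run("top","pics/t18.png",I,(300,560,170,390),3)
E
```

```text
(no output)
```

View pics/s18.png

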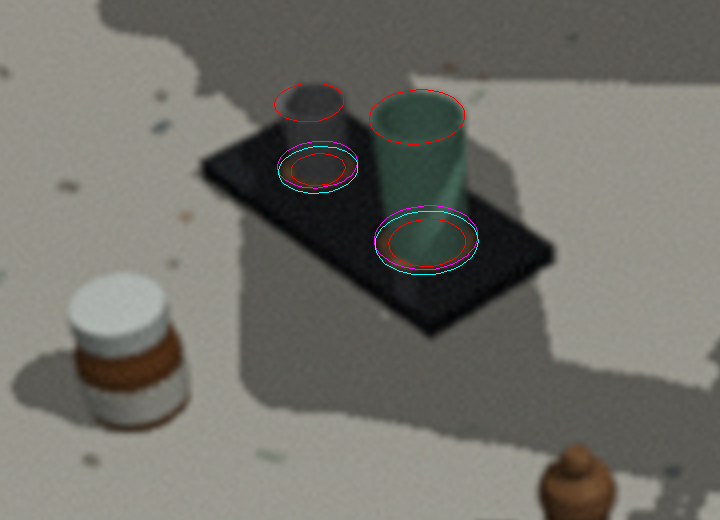

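View pics/t18.png

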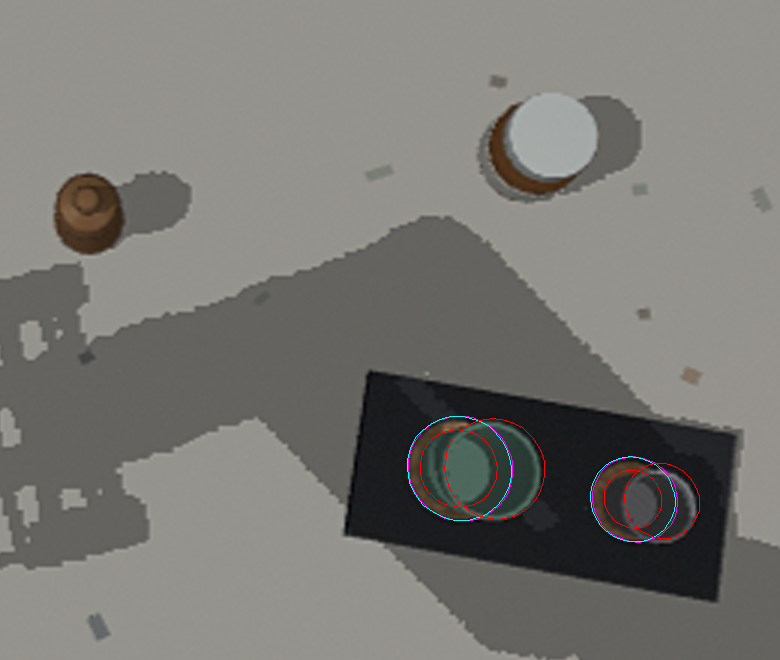

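```bash
python3 -c "
from rig import ctrl
print(ctrl.finish_job())"
```

```text
the job is handed in; nothing more can be done
None
```

Both boards are made up and the job is handed in at about 44 s, well under the 131 s limit.

I placed the pieces in the order asked: shot cup, tall cup, egg cup, low cup, then the spoon, bowl up, along the groove with its bowl towards the low-cup end. Each was lowered in small steps until light contact (about 3 to 10 N) and only then released.

**Last checks:** the final scene, top and wrist pictures show all four cups upright in their recesses, within about 2 mm of centre. The spoon lies flat and centred in its groove. The jam jar and salt mill look undisturbed.

**One disagreement:** the shot cup touched down about 1.5 mm higher than I had calculated, probably because the arm had not settled when I noted its height at the pick-up. Pictures after release show its foot inside the recess. Nothing else failed or disagreed.

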